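# Stop a bench balance rocking with a taper shim

## Robot

A 6-joint arm with a two-finger parallel gripper is mounted at the origin on a cart in front of the work surface, level with it; the furniture and walls round the work are solid. World frame = base frame: x ahead of the robot, y to its left, z up, the work surface at z = 0. Lengths are in m, angles in rad, forces in N, time in s.
With the tool pointing down it reaches from about 0.375 to 0.9 m from the base axis. Payload 3.1 kg.
Tool frame: the origin (TCP) lies on the centre line of the jaws, within the pads' length; the fingertips stand 17 mm ahead of it and the grasp point (between the pads) lies 2 mm behind it; y points along the fingers, z is the direction in which the jaws open and shut, and the axes are right-handed (so a half turn about y gives the same grasp; the last joint's range is limited). The gripper opens to 85 mm and grips with 20 to 120 N. Pads are 22 mm wide; open, the fingers measure 114 mm over their backs; the gripper's body (76 mm by 85 mm) begins 54 mm behind the grasp point. The pads swing forward as they close: fully open they stand 13 mm farther back than shut.
Start: joints at [-1.448, 0.527, 1.433, -0, 1.181, -0.178], TCP at [0.185, -0.597, 0.248] pointing down, gripper open.
Joint ranges: [-3.08, 3.08], [-0.75, 2.2], [0.22, 2.44], [-1.43, 4.57], [0, 2.65], [-2.85, 2.85]. Speed limits (rad/s): [2.79, 2.79, 3.14, 3.14, 3.14, 3.14].

## Interface

Orientations are given as a unit quaternion [x, y, z, w].
In Python, from station import manip gives the robot as it stands.
- The arm moves only by the shell command python3 -m handwheel 'ROWS' [FORCE]. ROWS is JSON, one flat list of numbers, 7 for each row, row after row: the shift along the tool's x, y, z in cm, then the turn, a rotation vector about the tool's x, y, z in rad, then the finger opening in cm, from 0 to 8.54. A call has 1 to 10 rows; each row is the pose to reach, as a shift and turn from the pose commanded when the call began, along the tool's axes at that moment; what a row does not reach only later rows make up. A row lasts 1/12 s, in which the tool goes at most 41.7 mm and 7.16 degrees, less where a joint would pass 70% of its speed; a pose out of reach is approached as far as the arm can. A call with a gripper value outside its range is refused whole. The fingers move at their own pace and stop on an object; FORCE is the grip in N (left out, the last holds). Time passes only in rows, so rows that repeat a pose let the fingers close. It gives the time, the measured TCP pose, the force and the opening at its end, in the units of the state.
- manip.sense(): the state, without advancing time (a new reading comes with each control period).
- manip.snapshot(name): name is "side" or "top"; returns a dict with "frame" (420x560x3 uint8, red, green, blue), "depth" (420x560 float32, m along the optical axis (not along the pixel's ray), 0 where there is no reading), "camera_matrix" (3x3 intrinsics, pixels), "k1" (the pictures are not rectified: a ray, as slopes to the right and down, at radius r is drawn at 1 + k1 r^2 times it, then the intrinsics apply), "rvec" (rotation vector, rad) and "tvec" (3), from world to camera coordinates, as OpenCV has them. Camera axes: x right, y down, z forward; pixel columns grow to the right and rows downward; lengths in m; the calibration is good to about 2 mm. A picture is of the moment at which its call begins.
- manip.sign_off(): hands the job in, once; it reports no verdict.
The state is a dict: "t": time; "q": joint angles; "qd": joint speeds; "tau": joint torques, N m; "tcp_pos": TCP position; "tool_rot": TCP orientation; "force": force on the tool from outside, world axes, zero at the start; "ft_torque": the same for the moment, N m; "finger_gap": opening from 0.0 (shut) to 1.0 (fully open).
Only numpy, scipy, OpenCV 4.12 (cv2) and the standard library are available. Lean on these libraries where they do the work, as an engineer would, in place of code of your own. Each camera call takes 0.05 s, during which the arm holds its last target.

## Task

The bench balance rocks because its front left foot hangs clear of the bench. Slide the taper shim, thin end first and lying flat, straight in under that foot until you feel it bear, but stop before it lifts or shifts the balance, and let go of the shim. Then press down gently on the top of the balance above that foot to try that it no longer rocks, and leave the shim in place and the other things on the bench undisturbed.

Things in the scene. Friction and masses are not known exactly. Their poses are not given: they have to be found in the camera images.
- balance: White bench balance, 230 mm deep (x), 210 wide (y), steel pan on top; loose, 3.2 kg. Origin at bench level under its middle; +x to its rear, +y to its left, +z up; the front (display) faces the robot. Front face upright at x = -115 mm, from 34 to 114 mm above the bench; flat top at 114, pan (radius 67, centre x = +20) to 124. It stands on three feet; the front left one hangs free.
- foot_spot (a point): Bench point (z = 0) straight under the centre of the hanging front left foot (disc 26 mm across, at x -47, y +75 mm of the balance); axes as the balance's. Its underside is 6.5 to 11.5 mm up (not told). Its near rim is 55 mm behind the front face: an upright gripper hits that face, so lean it back 40 to 45 degrees. Pushing the shim with 5 to 10 N makes it bear; from about 20 N the balance shifts.
- balance_corner (a point): Point on the flat top of the balance, 114 mm above the bench, above the front left foot (55 mm from the front face, 25 mm from the left side): the place to press, with 5 to 20 N. Pressed before the shim bears, the balance tips. Axes as the balance's.
- shim_mid (a point): Centre of the taper shim (mid-length, mid-width, 10 mm above its underside): bare aluminium wedge 118 mm long (x), 26 wide (y), 0.1 kg, lying flat. +x to the thin end, +z up. 3.5 mm thick at x = +59; the top rises evenly (0.16 mm per mm) to 18 mm at x = -31; from there to x = -59 a grooved block head, 26 mm high: grip it across the 26 mm width, gripper leaning back over the thick end.
- shim_tip (a point): Middle of the shim's thin end, on its underside (bench level when it lies flat); axes as the shim's. Between the shim's starting place and the balance stands a fixed stack of white die plates on pillars, 235 mm high, from 0.50 to 0.77 m ahead of the robot's base and from 0.17 m to its right to 0.05 m to its left: carry the shim round its front or above it.
- weight_b: Bystander: grey turned weight, 48 mm in diameter, 40 mm high; origin at the centre of its underside.
- tensile_bar: Bystander: black moulded tensile bar 150 mm long (its y), 20 mm wide, 8 mm thick; origin at the centre of its underside.
- timer: Bystander: white bench timer 62 x 62 x 19 mm; origin at the centre of its underside.

How it is judged:
On the way, in this order (a step that is already met when the one before it is completed fails the run):
1. the shim lies flat under the front left foot, bears against it (over 1 N) without lifting or shifting the balance, and has been let go (contact force between shim and balance above 1 N and contact force between the fingers and shim below 0.05 N and x of shim_tip in the frame of foot_spot above 0.004 m and y of shim_tip in the frame of foot_spot between -0.02 and 0.02 m and angle between shim_mid's own z axis and vertical below 0.06 rad and angle between balance's own z axis and vertical below 0.012 rad and distance of balance from where it was at the start of the episode below 0.006 m), for 0.3 s.
2. the fingers press on the top of the balance above that foot with more than 4 N, and it does not tip (contact force between the fingers and balance above 4 N and horizontal distance between the grasp point and balance_corner below 0.05 m and angle between balance's own z axis and vertical below 0.012 rad and contact force between shim and balance above 1 N), for 0.15 s.
At the end, for the whole second after the job is handed in: The shim lies flat under the front left foot, thin end past the foot's axis, within 20 mm sideways and 17 degrees of straight, and still bears on it (over 0.7 N); the balance is level within 0.012 rad (foot lifted under 1.2 mm) and within 6 mm of where it stood; all at rest (contact force between shim and balance above 0.7 N and x of shim_tip in the frame of foot_spot above 0.004 m and y of shim_tip in the frame of foot_spot between -0.02 and 0.02 m and angle between the x axis of shim_mid and the x axis of balance, either way round below 0.3 rad and angle between shim_mid's own z axis and vertical below 0.06 rad and angle between balance's own z axis and vertical below 0.012 rad and linear speed of each of shim, balance below 0.01 m/s and distance of balance from where it was at the start of the episode below 0.006 m); the robot touches nothing.
It fails at once if the balance is jacked up or tipped by more than 0.025 rad (about 2.5 mm at the foot) (angle between balance's own z axis and vertical above 0.025 rad).
It fails at once if the balance is shoved more than 15 mm along the bench (distance of balance from where it was at the start of the episode above 0.015 m).
It fails at once if the balance is pressed with more than 40 N (contact force between the fingers and balance above 40 N).
It fails at once if a bystander is shoved more than 30 mm (distance of any of weight_b, tensile_bar, timer from where it was at the start of the episode above 0.03 m).
It also fails if it takes over 58 s, if anything falls off the work surface, if the arm or the gripper's body presses on something with over 40 N, if the wrist force passes 120 N, or if a joint passes its speed limit or range.

## Working session

There is one attempt and no reset: what is moved stays moved. The work goes in short steps, Python scripts to look and compute and a shell command to move; the robot and the scene stay as the last step left them, time stands still between calls to the robot, and variables do not carry over. Pictures are saved under pics/ and viewed, and the job is handed in when it is done.

```bash
mkdir -p pics; ls
python3 - <<'E'
from station import manip
import cv2,numpy as np
s=manip.sense();print({k:np.round(v,4) for k,v in s.items()})
for n in ["side","top"]:
    d=manip.snapshot(n);cv2.imwrite(f"pics/{n}0.png",d["frame"][:,:,::-1]);np.savez(f"{n}0.npz",**d)
    R=cv2.Rodrigues(np.array(d["rvec"]))[0];print(n,d["camera_matrix"],d["k1"],-R.T@d["tvec"],R[2])
E
```

```text
pics
{'t': np.float64(0.0), 'q': array([-1.4485,  0.5285,  1.4339, -0.    ,  1.1814, -0.1785]), 'qd': array([ 0.0003,  0.0008,  0.0004, -0.0002,  0.0012, -0.0012]), 'tau': array([ 1.60000e-03, -4.42345e+01, -1.78027e+01, -3.00000e-04,
        8.40000e-03,  0.00000e+00]), 'tcp_pos': array([ 0.1851, -0.5962,  0.2473]), 'tool_rot': array([-0.1059,  0.6999, -0.6984,  0.106 ]), 'force': array([0.1265, 0.3938, 0.1857]), 'ft_torque': array([-0.0119, -0.0155, -0.0414]), 'finger_gap': np.float64(1.0014)}
side [[475.40163408   0.         281.49848564]
 [  0.         475.40163408 206.48754533]
 [  0.           0.           1.        ]] -0.14705268035768967 [ 0.5532849  -0.88155041  1.34942468] [-0.00328745  0.60254299 -0.79807966]
top [[394.24684376   0.         289.41287109]
 [  0.         394.24684376 215.52449489]
 [  0.           0.           1.        ]] -0.008503893070727691 [0.36063378 0.04800514 1.08486987] [ 0.19470139  0.01044119 -0.98080699]
```

View pics/side0.png

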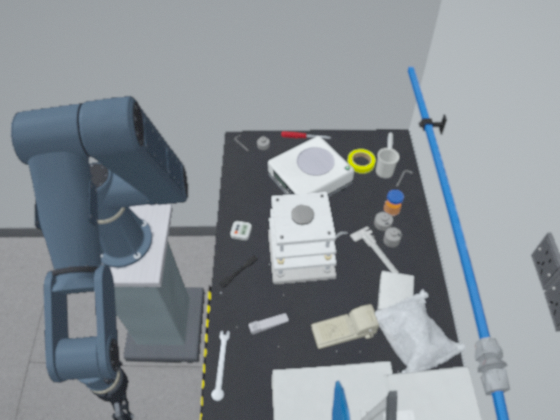

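View pics/top0.png

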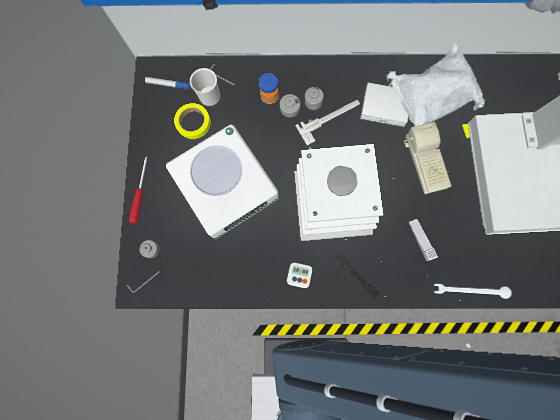

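```bash
cat > h.py <<'E'
import numpy as np,cv2
def load(n):
    d=np.load(n+".npz");return {k:d[k] for k in d.files}
def ray(d,uv):
    K=d["camera_matrix"];k1=float(d["k1"]);R=cv2.Rodrigues(np.array(d["rvec"]))[0]
    D=np.array([k1,0,0,0.]);p=cv2.undistortPointsIter(np.array(uv,float).reshape(-1,1,2),K,D,None,None,(3,50,1e-10)).reshape(-1,2)
    r=np.c_[p,np.ones(len(p))]@R;return -R.T@np.array(d["tvec"]).ravel(),r
def onz(d,uv,z):
    c,r=ray(d,uv);return c+r*((z-c[2])/r[:,2])[:,None]
def proj(d,P):
    return cv2.projectPoints(np.array(P,float).reshape(-1,1,3),np.array(d["rvec"],float),np.array(d["tvec"],float),d["camera_matrix"],np.array([float(d["k1"]),0,0,0]))[0].reshape(-1,2)
def cloud(d):
    h,w=d["depth"].shape;u,v=np.meshgrid(np.arange(w),np.arange(h))
    c,r=ray(d,np.c_[u.ravel(),v.ravel()]);return (c+r*d["depth"].reshape(-1,1)).reshape(h,w,3)
E
python3 - <<'E'
from h import *
for n in ["top0","side0"]:
    d=load(n);P=cloud(d);g=d["frame"]
    for nm,(x0,x1,y0,y1) in dict(shim=((400,450,205,275) if n=="top0" else (235,300,305,345)),bal=((150,290,110,250) if n=="top0" else (255,365,125,205))).items():
        c=g[y0:y1,x0:x1];cv2.imwrite(f"pics/{n}_{nm}.png",cv2.resize(c[:,:,::-1],None,fx=min(780//c.shape[1],590//c.shape[0]),fy=min(780//c.shape[1],590//c.shape[0]),interpolation=cv2.INTER_CUBIC))
    p=P.reshape(-1,3)
    print(n,"bench z",np.median(p[(abs(p[:,2])<.02)][:,2]))
    # balance top by depth
    ok=(abs(P[...,2]-.114)<.006)&(d["depth"]>0)
    m=np.zeros(ok.shape,np.uint8)
    x0,x1,y0,y1=(150,290,110,250) if n=="top0" else (255,365,125,205)
    m[y0:y1,x0:x1]=ok[y0:y1,x0:x1]
    cs=max(cv2.findContours(m,0,1)[0],key=cv2.contourArea)
    w=onz(d,cs.reshape(-1,2),.114)[:,:2]
    r=cv2.minAreaRect((w*1000).astype(np.float32));print("bal",r, cv2.boxPoints(r))
    m=((g.min(2)>110)).astype(np.uint8);x0,x1,y0,y1=(405,445,210,270) if n=="top0" else (240,297,308,340)
    mm=np.zeros_like(m);mm[y0:y1,x0:x1]=m[y0:y1,x0:x1]
    cs=max(cv2.findContours(mm,0,1)[0],key=cv2.contourArea)
    r=cv2.minAreaRect((onz(d,cs.reshape(-1,2),.010)[:,:2]*1000).astype(np.float32));print("shim",r,cv2.boxPoints(r), cv2.minAreaRect(cs))
E
```

```text
top0 bench z 0.0006107756260440578
bal ((651.7171020507812, 233.85159301757812), (228.0634002685547, 206.8340301513672), 33.46077346801758) [[499.564    257.25543 ]
 [613.6052    84.701355]
 [803.87024  210.44775 ]
 [689.829    383.00183 ]]
shim ((507.1732482910156, -304.284423828125), (118.41667938232422, 32.46501541137695), 23.50060272216797) [[ 446.40305 -313.00815]
 [ 459.34875 -342.78036]
 [ 567.9435  -295.5607 ]
 [ 554.99774 -265.78848]] ((422.300048828125, 239.60006713867188), (44.274147033691406, 11.627553939819336), 63.43495178222656)
side0 bench z -0.0010344057312275945
bal ((649.9762573242188, 227.53146362304688), (229.66432189941406, 208.45904541015625), 33.571998596191406) [[496.66174 250.87424]
 [611.9364   77.1879 ]
 [803.2908  204.18869]
 [688.0161  377.87503]]
shim ((503.4520568847656, -305.09808349609375), (121.59429168701172, 37.611873626708984), 19.14947509765625) [[ 439.8501  -307.27628]
 [ 452.18805 -342.80692]
 [ 567.054   -302.9199 ]
 [ 554.71606 -267.38925]] ((268.0500183105469, 322.1500244140625), (11.70042896270752, 40.47715759277344), 71.56504821777344)
```

View pics/top0_shim.png

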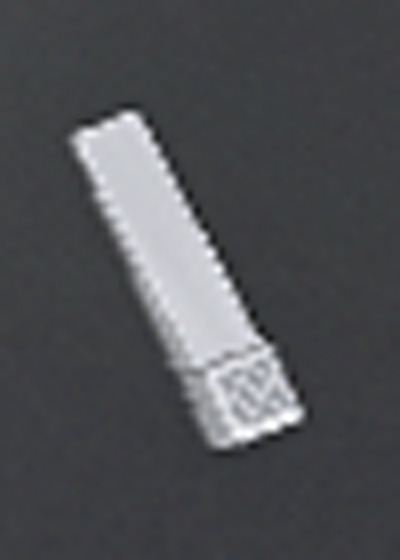

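View pics/side0_shim.png

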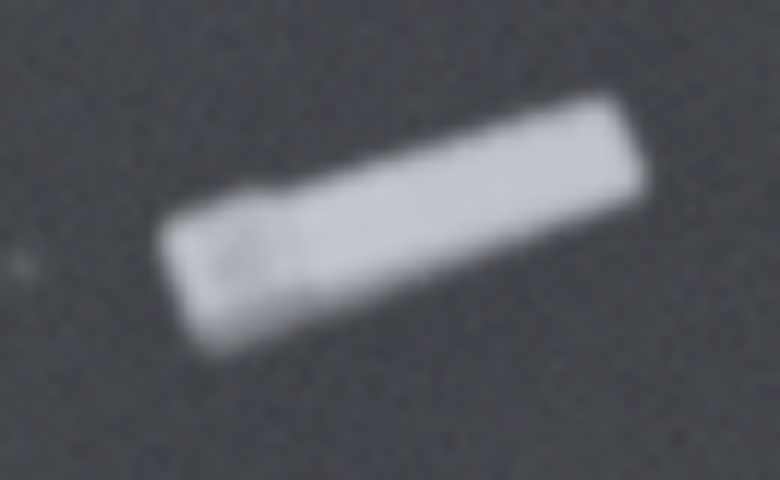

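View pics/top0_bal.png

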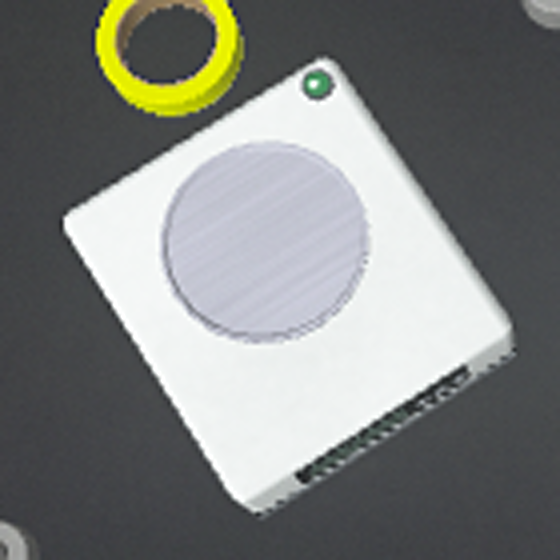

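View pics/side0_bal.png

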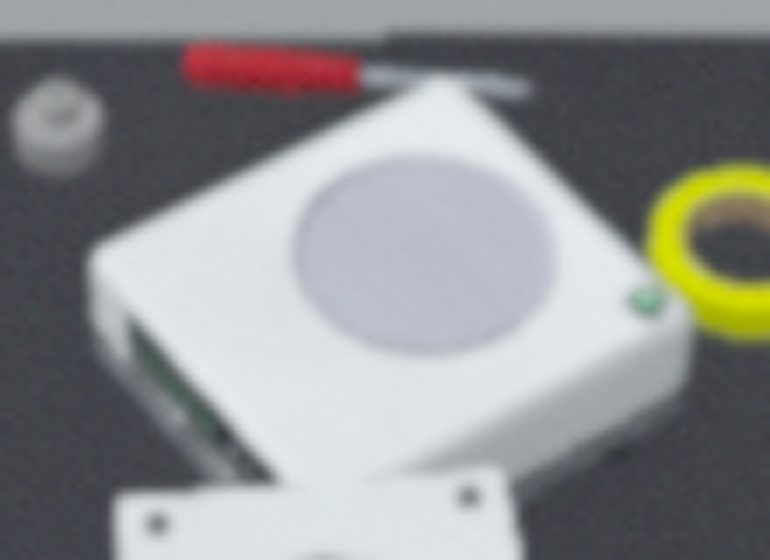

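Run:
```python
from h import *
T=load("top0");S=load("side0")
def tri(a,b):
    c1,r1=ray(T,[a]);c2,r2=ray(S,[b]);r1=r1[0];r2=r2[0]
    A=np.c_[r1,-r2];s=np.linalg.lstsq(A,c2-c1,rcond=None)[0]
    p,q=c1+r1*s[0],c2+r2*s[1];return np.round((p+q)/2,4),np.round(p-q,4)
ctr={}
for n,d,(x0,x1,y0,y1) in [("T",T,(180,255,135,205)),("S",S,(290,345,140,180))]:
    f=d["frame"].astype(int);m=((f[...,2]-f[...,1]>8)&(f.min(2)>120)).astype(np.uint8)
    mm=np.zeros_like(m);mm[y0:y1,x0:x1]=m[y0:y1,x0:x1]
    mm=cv2.morphologyEx(mm,cv2.MORPH_CLOSE,np.ones((3,3)))
    c=max(cv2.findContours(mm,0,1)[0],key=cv2.contourArea);e=cv2.fitEllipse(cv2.convexHull(c));print(n,e)
    w=onz(d,c.reshape(-1,2),.124)[:,:2]*1000
    (cx,cy),(a,b),_=cv2.fitEllipse(cv2.convexHull(w.astype(np.float32)));print(cx,cy,a,b)
    ctr[n]=e[0]
print("pan",tri(ctr["T"],ctr["S"]))
# shim corners, crop px -> image px (crop scale), pixel centre shift
tc=lambda x,y,ox,oy,s:((x+.5)/s-.5+ox,(y+.5)/s-.5+oy)
st=lambda x,y:tc(x,y,400,205,8); ss=lambda x,y:tc(x,y,235,305,12)
for nm,a,b in [("tipR",(140,115),(645,195)),("tipL",(75,135),(608,95)),("headNearR top",(303,415),(212,350)),("headNearL top",(215,448),(163,228)) ]:
    print(nm,tri(st(*a),ss(*b)),onz(T,[st(*a)],.026 if 'head' in nm else .0035),onz(S,[ss(*b)],.026 if 'head' in nm else .0035))
tb=lambda x,y:tc(x,y,150,110,4); sb=lambda x,y:tc(x,y,255,125,7)
print("FLcorner",tri(tb(238,500),sb(92,258)),"RL",tri(tb(65,218),sb(440,80)),"RR",tri(tb(325,60),sb(690,305)))
for nm,a in [("FL",(238,500)),("RL",(65,218)),("RR",(325,60)),("FR",(510,328))]: print(nm,onz(T,[tb(*a)],.114)[0])
for nm,a in [("FL",(92,258)),("RL",(440,80)),("RR",(690,305))]: print(nm,onz(S,[sb(*a)],.114)[0])
```

```text
T ((215.60272216796875, 170.19342041015625), (49.40178680419922, 51.99675750732422), 64.59049987792969)
670.255859375 246.74639892578125 131.22210693359375 132.80308532714844
S ((315.0948791503906, 160.89505004882812), (26.956693649291992, 36.549381256103516), 93.12005615234375)
667.347412109375 242.53004455566406 126.52001953125 127.70659637451172
pan (array([0.6694, 0.2471, 0.1182]), array([0.0032, 0.001 , 0.0013]))
tipR (array([ 5.651e-01, -2.972e-01,  2.000e-04]), array([0.0016, 0.0004, 0.0002])) [[ 0.56527372 -0.29597638  0.0035    ]] [[ 0.56423598 -0.29884517  0.0035    ]]
tipL (array([ 0.5565, -0.2723,  0.0065]), array([0.0024, 0.0006, 0.0003])) [[ 0.55821705 -0.2729773   0.0035    ]] [[ 0.55528464 -0.27128052  0.0035    ]]
headNearR top (array([ 0.4584, -0.3423,  0.0124]), array([0.0035, 0.0007, 0.0001])) [[ 0.45883813 -0.33698755  0.026     ]] [[ 0.457602   -0.34813673  0.026     ]]
headNearL top (array([ 0.4463, -0.3109,  0.0155]), array([0.0049, 0.0011, 0.    ])) [[ 0.44784425 -0.30687054  0.026     ]] [[ 0.44470207 -0.31595663  0.026     ]]
FLcorner (array([0.5037, 0.2596, 0.1053]), array([0.005 , 0.0014, 0.001 ])) RL (array([0.6865, 0.3774, 0.1127]), array([0.0057, 0.0019, 0.0026])) RR (array([0.7983, 0.2131, 0.1143]), array([-0.0008, -0.0003, -0.0004]))
FL [0.50500184 0.25846514 0.114     ]
RL [0.68933095 0.3783445  0.114     ]
RR [0.79791903 0.21300916 0.114     ]
FR [0.61533772 0.08965181 0.114     ]
FL [0.50161332 0.25042965 0.114     ]
RL [0.68341825 0.37375097 0.114     ]
RR [0.79874338 0.21372494 0.114     ]
```

```bash
python3 - <<'E'
from h import *
T=load("top0");S=load("side0")
st=lambda x,y:((x+.5)/8-.5+400,(y+.5)/8-.5+205); ss=lambda x,y:((x+.5)/12-.5+235,(y+.5)/12-.5+305)
def dirn(a,za,b,zb,d,f):
    p=onz(d,[f(*a)],za)[0];q=onz(d,[f(*b)],zb)[0];v=p-q;print(np.round(p[:2],4),np.round(q[:2],4),np.degrees(np.arctan2(v[1],v[0])),np.hypot(*v[:2]))
dirn((140,115),.0035,(253,337),.018,T,st)
dirn((140,115),.0035,(303,405),.026,T,st)
dirn((72,138),.0,(207,442),.0,T,st)
dirn((645,195),.0,(215,352),.0,S,ss)
dirn((600,93),.0035,(275,188),.018,S,ss)
E
python3 - <<'E'
import sys;sys.path.insert(0,'.')
from h import *
import numpy as np,cv2
d=load("top0");P=cloud(d)
# silhouette via depth: principal axis of points higher than 6mm in shim area
p=P[205:275,400:450].reshape(-1,3)
for lo,hi in((.005,.05),(.008,.019),(.02,.03)):
    q=p[(p[:,2]>lo)&(p[:,2]<hi)][:,:2]; c=q.mean(0);u,s,v=np.linalg.svd(q-c);print(lo,len(q),c,v[0],np.degrees(np.arctan2(v[0,1],v[0,0])))
E
```

```text
[ 0.5653 -0.296 ] [ 0.486  -0.3249] 20.02003568750113 0.08439339196622828
[ 0.5653 -0.296 ] [ 0.4622 -0.3372] 21.80737219557274 0.11103761249307231
[ 0.5578 -0.2729] [ 0.452 -0.313] 20.753008214402925 0.113098153416874
[ 0.5643 -0.2973] [ 0.4565 -0.3382] 20.763512886218074 0.11526786279134808
[ 0.5533 -0.2707] [ 0.4718 -0.3021] 21.050800394000216 0.0873157766858291
0.005 478 [ 0.50234441 -0.30539538] [-0.96333942 -0.26828562] -164.4377235851612
0.008 239 [ 0.50887159 -0.30298943] [-0.95691613 -0.29036445] -163.12022337801352
0.02 114 [ 0.46756531 -0.31999791] [-0.9775427  -0.21073746] -167.83442704277178
```

```bash
cat >> h.py <<'E'
from scipy.spatial.transform import Rotation as Rn
def goalR(yaw,lean,cur=None,flip=None):
    ex=np.array([np.cos(yaw),np.sin(yaw),0]);ey=np.array([-np.sin(yaw),np.cos(yaw),0]);ez=np.array([0,0,1.])
    y=np.sin(lean)*ex-np.cos(lean)*ez
    best=None
    for s in (1,-1):
        z=s*ey;R=Rn.from_matrix(np.c_[np.cross(y,z),y,z])
        if cur is None: return R
        a=(cur.inv()*R).magnitude()
        if best is None or a<best[0]: best=(a,R)
    return best[1]
def rel(s,p,R):
    C=Rn.from_quat(s["tool_rot"]);d=C.inv().apply(np.array(p)-s["tcp_pos"])*100;r=(C.inv()*R).as_rotvec()
    print("shift cm",np.round(d,2),"rotvec",np.round(r,3),"deg",np.degrees(np.linalg.norm(r)).round(1),"rows>=",max(np.linalg.norm(d)/4.17,np.degrees(np.linalg.norm(r))/7.16).round(1))
def show(s):
    C=Rn.from_quat(s["tool_rot"]).as_matrix();print("t",round(s["t"],2),"tcp",np.round(s["tcp_pos"],4),"yax",C[:,1].round(3),"zax",C[:,2].round(3),"F",np.round(s["force"],1),"q",np.round(s["q"],2),"gap",round(s["finger_gap"],3))
    print(" lean",np.degrees(np.arctan2(np.hypot(C[0,1],C[1,1]),-C[2,1])).round(2),"yaw",np.degrees(np.arctan2(C[1,1],C[0,1])).round(2),"zax el",np.degrees(np.arcsin(C[2,2])).round(2))
E
python3 - <<'E'
from h import *
from station import manip
s=manip.sense();show(s);C=Rn.from_quat(s["tool_rot"])
R=goalR(np.radians(21),np.radians(42),C)
g=np.array([.457,-.3241,.025]);rel(s,g-.10*R.as_matrix()[:,1],R)
T=load("top0")
for n,u in dict(timer=(299,275),bar=(357,275),wb=(148,249)).items(): print(n,onz(T,[u],0.01)[0])
E
```

```text
t 0.1 tcp [ 0.1851 -0.5963  0.2474] yax [-0.     0.002 -1.   ] zax [ 0.296 -0.955 -0.002] F [0.3 0.5 0. ] q [-1.45  0.53  1.43 -0.    1.18 -0.18] gap 1.001
 lean 0.11 yaw 97.42 zax el -0.11
shift cm [-27.35  14.85 -17.48] rotvec [-0.022 -0.063  0.732] deg 42.1 rows>= 8.6
timer [0.41034142 0.03338848 0.01      ]
bar [ 0.41040333 -0.12291491  0.01      ]
wb [0.48061912 0.44783717 0.01      ]
```

```bash
python3 -m handwheel '[-27.35,14.85,-17.5,-0.022,-0.063,0.732,8.54, -27.35,14.85,-17.5,-0.022,-0.063,0.732,8.54, -27.35,14.85,-17.5,-0.022,-0.063,0.732,8.54, -27.35,14.85,-17.5,-0.022,-0.063,0.732,8.54, -27.35,14.85,-17.5,-0.022,-0.063,0.732,8.54, -27.35,14.85,-17.5,-0.022,-0.063,0.732,8.54, -27.35,14.85,-17.5,-0.022,-0.063,0.732,8.54, -27.35,14.85,-17.5,-0.022,-0.063,0.732,8.54, -27.35,14.85,-17.5,-0.022,-0.063,0.732,8.54, -27.35,14.85,-17.5,-0.022,-0.063,0.732,8.54]' 40
cat > st.py <<'E'
from h import *
from station import manip
import sys
s=manip.sense();show(s)
for n in sys.argv[2:]:
    d=manip.snapshot(n);cv2.imwrite(f"pics/{n}{sys.argv[1]}.png",d["frame"][:,:,::-1]);np.savez(f"{n}{sys.argv[1]}.npz",**d)
E
python3 st.py 1 top
python3 - <<'E'
from h import *
from station import manip
s=manip.sense();R=goalR(np.radians(21),np.radians(42),Rn.from_quat(s["tool_rot"]))
rel(s,np.array([.457,-.3241,.025]),R)
E
```

```text
t: 0.93
tcp_pos: [0.3955, -0.3419, 0.098]
tool_rot: [0.128, 0.698, -0.599, 0.37]
force: [0.6, 1.1, -0.6]
finger_gap: 1.0
t 0.93 tcp [ 0.3955 -0.3419  0.098 ] yax [ 0.622  0.249 -0.743] zax [ 0.363 -0.932 -0.008] F [ 0.6  1.1 -0.6] q [-1.32  0.74  1.98  1.05  0.88 -0.99] gap 1.0
 lean 42.05 yaw 21.79 zax el -0.46
shift cm [0.06 9.85 0.28] rotvec [ 0.004 -0.     0.   ] deg 0.3 rows>= 2.4
```

View pics/top1.png

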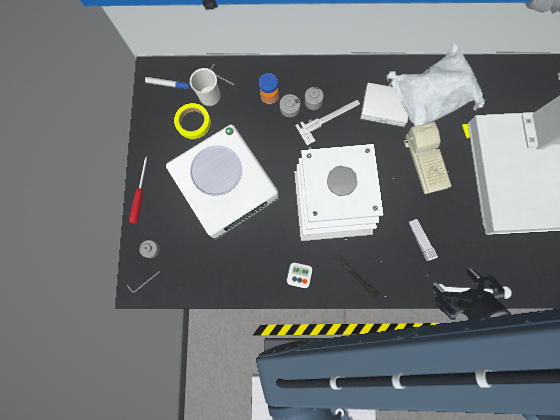

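```bash
python3 -m handwheel '[0.02,2.5,0.1,0.004,0,0,8.54, 0.05,5,0.15,0.004,0,0,8.54, 0.05,7,0.2,0.004,0,0,8.54, 0.06,8.5,0.28,0.004,0,0,8.54, 0.06,9.3,0.28,0.004,0,0,8.54, 0.06,9.3,0.28,0.004,0,0,8.54]' ; python3 st.py 2 top side
python3 - <<'E'
from h import *
for n,b in (("top2",(380,480,200,300)),("side2",(210,310,280,360))):
    c=load(n)["frame"][b[2]:b[3],b[0]:b[1],::-1];cv2.imwrite(f"pics/{n}c.png",cv2.resize(c,None,fx=5.9,fy=5.9,interpolation=cv2.INTER_CUBIC))
E
```

```text
t: 1.48
tcp_pos: [0.4537, -0.3302, 0.0295]
tool_rot: [0.129, 0.693, -0.605, 0.369]
force: [0.7, 0.6, 0.1]
finger_gap: 1.005
t 1.48 tcp [ 0.4537 -0.3302  0.0295] yax [ 0.626  0.234 -0.744] zax [ 0.356 -0.935  0.006] F [0.7 0.6 0.1] q [-1.19  0.89  1.93  1.26  0.78 -1.12] gap 1.005
 lean 41.94 yaw 20.48 zax el 0.32
```

View pics/top2c.png

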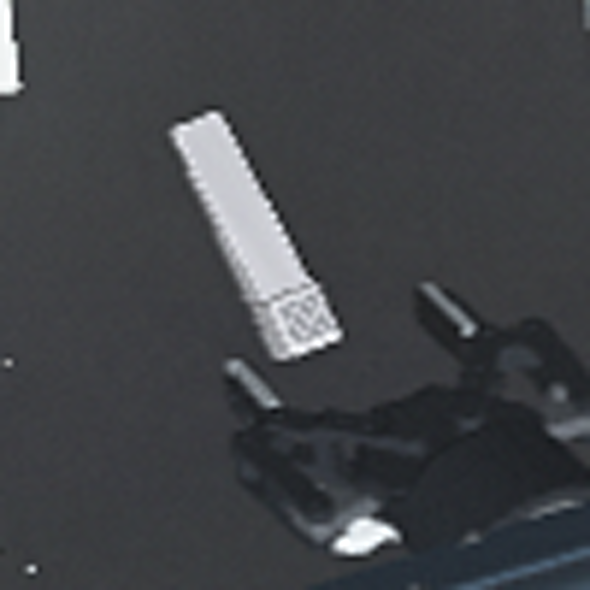

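View pics/side2c.png

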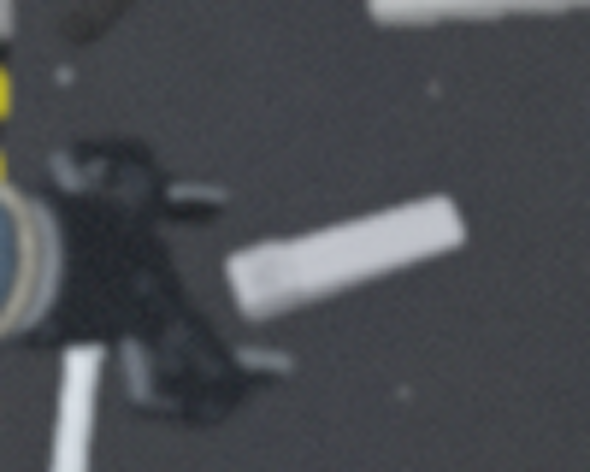

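Run:
```python
from h import *
from station import manip
s=manip.sense()
S=load("side2");T=load("top2")
f=lambda x,y,o:((x+.5)/5.9-.5+o[0],(y+.5)/5.9-.5+o[1])
a=[f(225,195,(210,280)),f(290,362,(210,280))];b=[f(232,362,(380,200)),f(425,287,(380,200))]
R=Rn.from_quat(s["tool_rot"])
for z in(.02,.03):
  for d,u in((S,a),(T,b)):
    w=onz(d,u,z);m=w.mean(0);print(z,m.round(4),"tool",(R.inv().apply(m-s["tcp_pos"])*1000).round(1))
rel(s,np.array([.457,-.3241,.0245]),goalR(np.radians(21),np.radians(42),R))
```

```text
0.02 [ 0.4594 -0.3232  0.02  ] tool [ 0.8 13.5 -4.7]
0.02 [ 0.4644 -0.3338  0.02  ] tool [ 0.1 14.2  7. ]
0.03 [ 0.4601 -0.3274  0.03  ] tool [-5.3  5.6 -0.5]
0.03 [ 0.4635 -0.3302  0.03  ] tool [-6.9  7.   3.4]
shift cm [-0.04  0.85 -0.47] rotvec [-0.007  0.001  0.001] deg 0.4 rows>= 0.2
```

```bash
python3 -m handwheel '[-0.02,0.5,-0.3,-0.007,0,0,8.54, -0.04,0.85,-0.47,-0.007,0,0,8.54, -0.04,0.85,-0.47,-0.007,0,0,8.54,-0.04,0.85,-0.47,-0.007,0,0,8.54]'; python3 st.py 3;python3 -m handwheel '[0,0,0,0,0,0,6, 0,0,0,0,0,0,5, 0,0,0,0,0,0,4,0,0,0,0,0,0,3.2,0,0,0,0,0,0,2.9]'; python3 st.py 4 top side
python3 - <<'E'
from h import *
for n,b in (("top4",(380,480,200,300)),("side4",(210,310,280,360))):
    c=load(n)["frame"][b[2]:b[3],b[0]:b[1],::-1];cv2.imwrite(f"pics/{n}c.png",cv2.resize(c,None,fx=5.9,fy=5.9,interpolation=cv2.INTER_CUBIC))
E
```

```text
t: 1.92
tcp_pos: [0.457, -0.3228, 0.0244]
tool_rot: [0.128, 0.696, -0.603, 0.37]
force: [-0.1, 0.0, -0.6]
finger_gap: 0.998
t 1.92 tcp [ 0.457  -0.3228  0.0244] yax [ 0.624  0.241 -0.744] zax [ 0.36  -0.933 -0.   ] F [-0.1  0.  -0.6] q [-1.18  0.9   1.94  1.27  0.77 -1.13] gap 0.998
 lean 41.95 yaw 21.1 zax el -0.02
t: 2.33
tcp_pos: [0.4572, -0.3229, 0.0242]
tool_rot: [0.128, 0.695, -0.603, 0.37]
force: [-0.1, 0.2, 0.4]
finger_gap: 0.34
t 2.33 tcp [ 0.4572 -0.3229  0.0242] yax [ 0.624  0.241 -0.744] zax [ 0.36  -0.933 -0.   ] F [-0.1  0.2  0.4] q [-1.18  0.9   1.94  1.27  0.77 -1.13] gap 0.34
 lean 41.95 yaw 21.09 zax el -0.01
```

View pics/top4c.png

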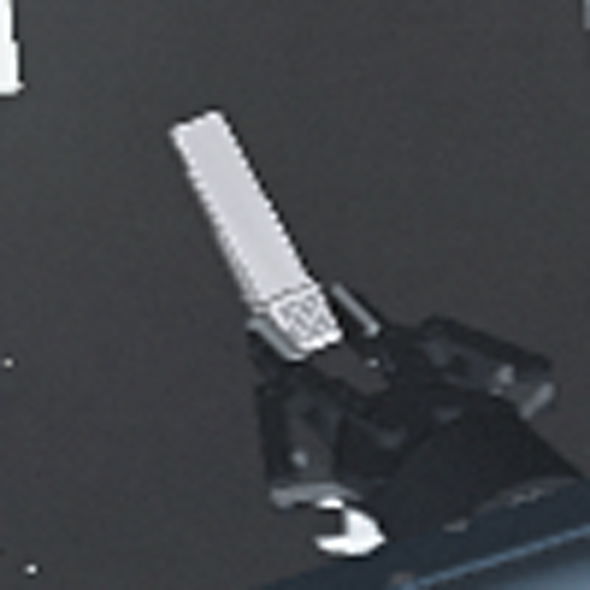

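View pics/side4c.png

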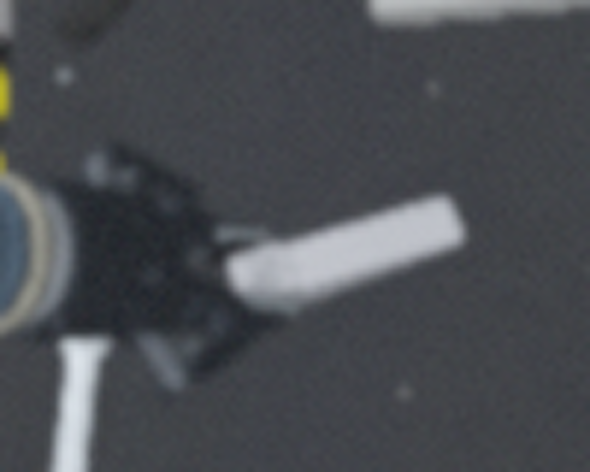

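The pads straddle the head centrally: top crop ≈(310,320), side crop ≈(262,270). Closing.

```bash
python3 -m handwheel '[0,0,0,0,0,0,2.4, 0,0,0,0,0,0,2.0, 0,0,0,0,0,0,2,0,0,0,0,0,0,2,0,0,0,0,0,0,2,0,0,0,0,0,0,2]' 60; python3 st.py 5
python3 - <<'E'
from h import *
from station import manip
s=manip.sense();R=goalR(np.radians(21),np.radians(42),Rn.from_quat(s["tool_rot"]))
rel(s,s["tcp_pos"]+[-.03,0,.30],R)
R=goalR(np.radians(33.5),np.radians(42),Rn.from_quat(s["tool_rot"]))
E
```

```text
t: 2.93
tcp_pos: [0.4572, -0.3229, 0.0244]
tool_rot: [0.128, 0.695, -0.603, 0.37]
force: [-1.8, -0.1, 3.7]
finger_gap: 0.292
t 2.93 tcp [ 0.4572 -0.3229  0.0244] yax [ 0.624  0.241 -0.743] zax [ 0.36  -0.933 -0.   ] F [-1.8 -0.1  3.7] q [-1.18  0.9   1.94  1.27  0.77 -1.13] gap 0.292
 lean 41.97 yaw 21.09 zax el -0.01
shift cm [-17.98 -24.18  -1.08] rotvec [0.001 0.001 0.   ] deg 0.1 rows>= 7.2
```

```bash
python3 -m handwheel '[-0.7,-0.9,0,0,0,0,2, -2.5,-3,-0.1,0,0,0,2, -5,-6.5,-0.3,0,0,0,2, -7.5,-10,-0.5,0,0,0,2, -10,-13.5,-0.7,0,0,0,2, -12.5,-17,-0.8,0,0,0,2, -15,-20.5,-1,0,0,0,2, -17,-23,-1.1,0,0,0,2, -18,-24.2,-1.1,0,0,0,2, -18,-24.2,-1.1,0,0,0,2]'; python3 st.py 6 top side
python3 - <<'E'
from h import *
from station import manip
s=manip.sense();C=Rn.from_quat(s["tool_rot"])
R=goalR(np.radians(27),np.radians(42),C);rel(s,[.40,-.08,.32],R)
E
```

```text
t: 3.77
tcp_pos: [0.4278, -0.3243, 0.3285]
tool_rot: [0.127, 0.692, -0.606, 0.371]
force: [-0.3, 0.4, -1.5]
finger_gap: 0.288
t 3.77 tcp [ 0.4278 -0.3243  0.3285] yax [ 0.626  0.234 -0.744] zax [ 0.359 -0.933  0.01 ] F [-0.3  0.4 -1.5] q [-1.24  0.3   1.81  0.8   1.19 -0.41] gap 0.288
 lean 41.95 yaw 20.46 zax el 0.55
shift cm [ -4.35   4.46 -23.58] rotvec [-0.069 -0.076  0.002] deg 5.9 rows>= 5.8
```

View pics/top6.png

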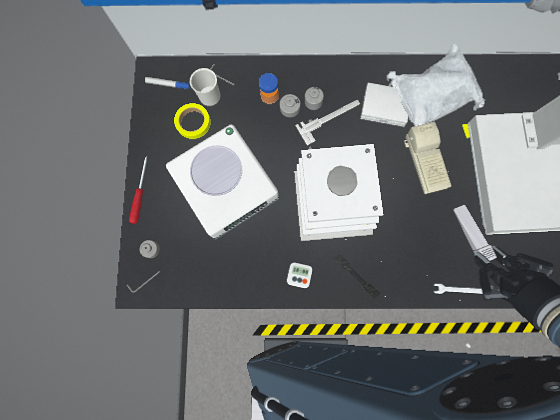

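View pics/side6.png

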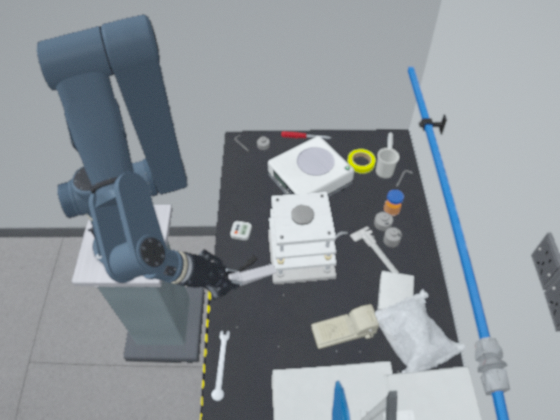

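```bash
python3 -m handwheel '[-0.8,0.8,-4,-0.012,-0.013,0,2, -1.6,1.6,-8,-0.024,-0.026,0,2, -2.3,2.4,-12,-0.036,-0.039,0.001,2, -3,3.1,-16,-0.048,-0.052,0.001,2, -3.7,3.8,-20,-0.06,-0.065,0.002,2, -4.3,4.4,-23.5,-0.069,-0.076,0.002,2, -4.3,4.4,-23.5,-0.069,-0.076,0.002,2]'; python3 st.py 7
python3 - <<'E'
from h import *
from station import manip
s=manip.sense();C=Rn.from_quat(s["tool_rot"])
R=goalR(np.radians(33.5),np.radians(42),C);rel(s,[.40,.155,.32],R)
E
```

```text
t: 4.45
tcp_pos: [0.3959, -0.0718, 0.3176]
tool_rot: [0.09, 0.706, -0.577, 0.4]
force: [0.3, 0.4, -0.4]
finger_gap: 0.288
t 4.45 tcp [ 0.3959 -0.0718  0.3176] yax [ 0.589  0.318 -0.743] zax [ 0.461 -0.888 -0.014] F [ 0.3  0.4 -0.4] q [-1.01  0.05  2.21  0.88  1.04 -0.44] gap 0.288
 lean 42.02 yaw 28.33 zax el -0.81
shift cm [ -8.01   7.27 -19.94] rotvec [-0.06  -0.088 -0.001] deg 6.1 rows>= 5.4
```

```bash
python3 -m handwheel '[-1.6,1.5,-4,-0.012,-0.018,0,2, -3.2,2.9,-8,-0.024,-0.035,0,2, -4.8,4.4,-12,-0.036,-0.053,0,2, -6.4,5.8,-16,-0.048,-0.07,0,2, -8,7.3,-19.9,-0.06,-0.088,-0.001,2, -8,7.3,-19.9,-0.06,-0.088,-0.001,2, -8,7.3,-19.9,-0.06,-0.088,-0.001,2,-8,7.3,-19.9,-0.06,-0.088,-0.001,2]'; python3 st.py 8 top side
```

```text
t: 5.12
tcp_pos: [0.4047, 0.1467, 0.3182]
tool_rot: [0.052, 0.701, -0.564, 0.433]
force: [-0.3, -0.4, -1.1]
finger_gap: 0.288
t 5.12 tcp [0.4047 0.1467 0.3182] yax [ 0.561  0.359 -0.746] zax [ 0.549 -0.836  0.011] F [-0.3 -0.4 -1.1] q [-0.27 -0.01  2.26  1.03  0.62 -0.07] gap 0.288
 lean 41.76 yaw 32.57 zax el 0.64
```

View pics/top8.png

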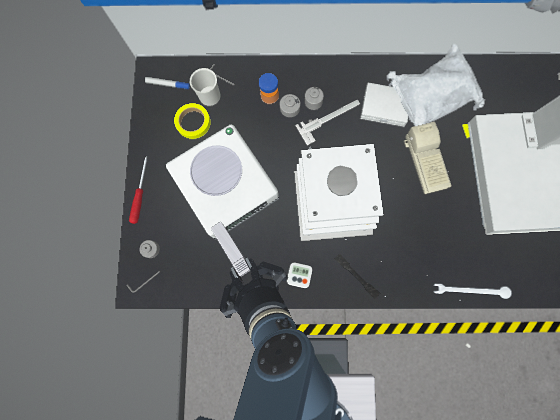

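View pics/side8.png

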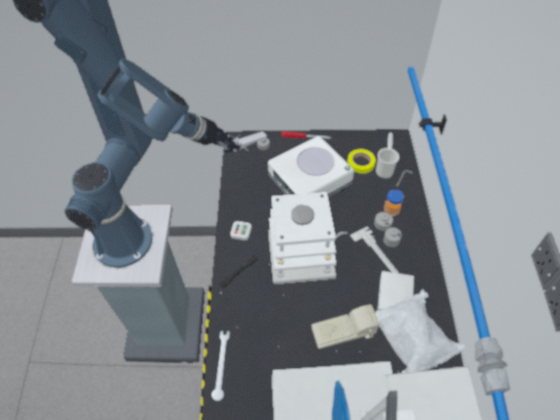

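Run:
```python
from h import *
from station import manip
s=manip.sense();C=Rn.from_quat(s["tool_rot"])
R=goalR(np.radians(33.5),np.radians(42),C);rel(s,[.4006,.1576,.055],R)
```

```text
shift cm [17.41 19.82 -1.73] rotvec [-0.015  0.001  0.003] deg 0.9 rows>= 6.3
```

```bash
python3 -m handwheel '[2.2,2.5,-0.5,-0.005,0,0,2, 4.4,5,-1,-0.01,0,0.002,2, 6.6,7.5,-1.5,-0.015,0,0.003,2, 8.8,10,-1.73,-0.015,0,0.003,2, 11,12.5,-1.73,-0.015,0,0.003,2, 13.2,15,-1.73,-0.015,0,0.003,2, 15.4,17.5,-1.73,-0.015,0,0.003,2, 17.4,19.8,-1.73,-0.015,0,0.003,2, 17.4,19.8,-1.73,-0.015,0,0.003,2, 17.4,19.8,-1.73,-0.015,0,0.003,2]'; python3 st.py 9 top side;  python3 - <<'E'
from h import *
from station import manip
s=manip.sense()
for n,b in (("top9",(160,300,160,300)),("side9",(200,340,110,215))):
    c=load(n)["frame"][b[2]:b[3],b[0]:b[1],::-1];cv2.imwrite(f"pics/{n}c.png",cv2.resize(c,None,fx=4.2,fy=4.2,interpolation=cv2.INTER_CUBIC))
C=Rn.from_quat(s["tool_rot"])
R=goalR(np.radians(33.5),np.radians(42),C);rel(s,[.4006,.1576,.026],R)
E
```

```text
t: 6.05
tcp_pos: [0.4415, 0.1641, 0.0628]
tool_rot: [0.048, 0.706, -0.561, 0.431]
force: [-0.6, -1.0, 4.9]
finger_gap: 0.286
t 6.05 tcp [0.4415 0.1641 0.0628] yax [ 0.551  0.367 -0.75 ] zax [ 0.554 -0.833 -0.001] F [-0.6 -1.   4.9] q [-0.18  0.92  2.44  2.51  0.89 -1.76] gap 0.286
 lean 41.44 yaw 33.65 zax el -0.03
shift cm [ 4.59  0.08 -1.46] rotvec [ 0.011 -0.008  0.027] deg 1.7 rows>= 1.2
```

View pics/top9c.png

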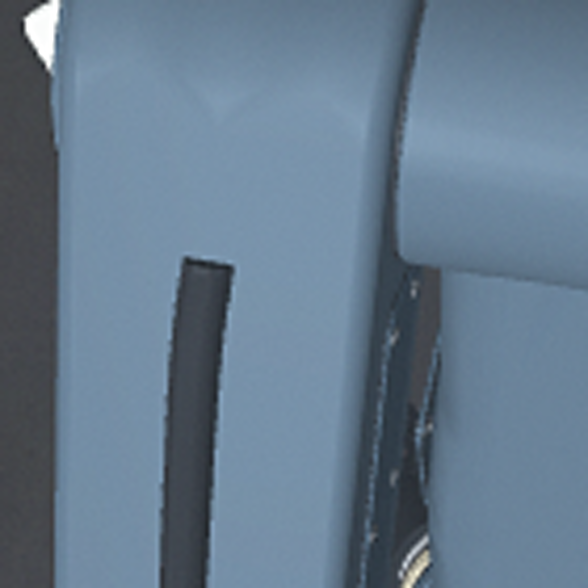

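View pics/side9c.png

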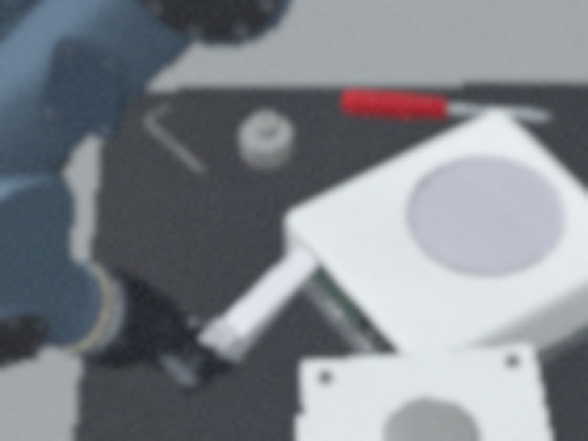

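```bash
cat > kin.py <<'E'
from h import *
from scipy.optimize import least_squares
D=[([.1851,-.5963,.2474],[0,.002,-1],[-1.4485,.5285,1.4339]),([.3955,-.3419,.098],[.622,.249,-.743],[-1.32,.74,1.98]),([.4572,-.3229,.0244],[.624,.241,-.743],[-1.18,.9,1.94]),
([.4278,-.3243,.3285],[.626,.234,-.744],[-1.24,.3,1.81]),([.3959,-.0718,.3176],[.589,.318,-.743],[-1.01,.05,2.21]),([.4047,.1467,.3182],[.561,.359,-.746],[-.27,-.01,2.26]),([.4415,.1641,.0628],[.551,.367,-.75],[-.18,.92,2.44])]
def wf(p,q):
    h,L1,L2,Lw,a,b=p
    return L1*np.sin(q[1])+L2*np.sin(q[1]+q[2])+a*np.cos(q[1]+q[2]), h+L1*np.cos(q[1])+L2*np.cos(q[1]+q[2])-a*np.sin(q[1]+q[2])
def res(p):
    o=[]
    for t,y,q in D:
        w=np.array(t)-p[3]*np.array(y); r,z=wf(p,q); d=np.array([np.cos(q[0]),np.sin(q[0])]);n=np.array([-d[1],d[0]])
        o+=[r-w[:2]@d, w[:2]@n-p[5], z-w[2]]
    return np.array(o)
f=least_squares(res,[.3,.4,.4,.2,0,0]);p=f.x
if __name__=="__main__":
    print(p.round(4));print((f.fun.reshape(-1,3)*1000).round(1))
    def q3(tcp,yaw,lean):
        y=np.array([np.sin(lean)*np.cos(yaw),np.sin(lean)*np.sin(yaw),-np.cos(lean)]);w=np.array(tcp)-p[3]*y
        r=np.sqrt(max(0,w[0]**2+w[1]**2-p[5]**2));z=w[2]-p[0];L2=np.hypot(p[2],p[4]);c=(r*r+z*z-p[1]**2-L2**2)/(2*p[1]*L2)
        return (np.arccos(np.clip(c,-1,1))-np.arctan2(p[4],p[2])).round(3),r.round(3)
    ex=np.array([.834,.552,0]);ey=np.array([-.552,.834,0]);c=np.array([.652,.234,0])
    for lx in(-.25,-.24,-.23,-.22,-.21,-.2,-.19,-.18):
        print(lx,[(ly,z,*q3(c+ex*lx+ey*ly+[0,0,z],np.radians(33.5),np.radians(42))) for ly in(.075,.13) for z in (.025,.06)])
E
python3 kin.py
```

```text
[0.2737 0.5887 0.3911 0.2799 0.1141 0.1115]
[[-0.2 -0.6  0. ]
 [-0.7  0.8 -1.1]
 [-0.2  1.  -0.1]
 [ 0.3  0.8  0.6]
 [-0.3 -1.4 -0.7]
 [ 0.4 -0.9  0.9]
 [ 0.6  0.3  0.5]]
-0.25 [(0.075, 0.025, np.float64(2.569), np.float64(0.226)), (0.075, 0.06, np.float64(2.581), np.float64(0.226)), (0.13, 0.025, np.float64(2.624), np.float64(0.21)), (0.13, 0.06, np.float64(2.639), np.float64(0.21))]
-0.24 [(0.075, 0.025, np.float64(2.536), np.float64(0.236)), (0.075, 0.06, np.float64(2.546), np.float64(0.236)), (0.13, 0.025, np.float64(2.584), np.float64(0.221)), (0.13, 0.06, np.float64(2.597), np.float64(0.221))]
-0.23 [(0.075, 0.025, np.float64(2.504), np.float64(0.247)), (0.075, 0.06, np.float64(2.514), np.float64(0.247)), (0.13, 0.025, np.float64(2.548), np.float64(0.233)), (0.13, 0.06, np.float64(2.559), np.float64(0.233))]
-0.22 [(0.075, 0.025, np.float64(2.474), np.float64(0.257)), (0.075, 0.06, np.float64(2.483), np.float64(0.257)), (0.13, 0.025, np.float64(2.514), np.float64(0.243)), (0.13, 0.06, np.float64(2.524), np.float64(0.243))]
-0.21 [(0.075, 0.025, np.float64(2.445), np.float64(0.267)), (0.075, 0.06, np.float64(2.453), np.float64(0.267)), (0.13, 0.025, np.float64(2.482), np.float64(0.254)), (0.13, 0.06, np.float64(2.491), np.float64(0.254))]
-0.2 [(0.075, 0.025, np.float64(2.417), np.float64(0.278)), (0.075, 0.06, np.float64(2.425), np.float64(0.278)), (0.13, 0.025, np.float64(2.451), np.float64(0.265)), (0.13, 0.06, np.float64(2.46), np.float64(0.265))]
-0.19 [(0.075, 0.025, np.float64(2.389), np.float64(0.288)), (0.075, 0.06, np.float64(2.397), np.float64(0.288)), (0.13, 0.025, np.float64(2.422), np.float64(0.276)), (0.13, 0.06, np.float64(2.43), np.float64(0.276))]
-0.18 [(0.075, 0.025, np.float64(2.362), np.float64(0.298)), (0.075, 0.06, np.float64(2.369), np.float64(0.298)), (0.13, 0.025, np.float64(2.393), np.float64(0.287)), (0.13, 0.06, np.float64(2.4), np.float64(0.287))]
```

Run:
```python
from h import *
for n in ("side0","side6","side9"):
    d=load(n);f=d["frame"].astype(int);m=((f[...,2]-f[...,1]>8)&(f.min(2)>120)).astype(np.uint8)
    x0,x1,y0,y1=290,345,140,180
    mm=np.zeros_like(m);mm[y0:y1,x0:x1]=m[y0:y1,x0:x1];mm=cv2.morphologyEx(mm,cv2.MORPH_CLOSE,np.ones((3,3)))
    c=max(cv2.findContours(mm,0,1)[0],key=cv2.contourArea)
    w=onz(d,c.reshape(-1,2),.124)[:,:2]*1000;print(n,cv2.fitEllipse(cv2.convexHull(w.astype(np.float32))))
a=load("side6")["frame"].astype(int);b=load("side9")["frame"].astype(int)
df=np.abs(a-b).max(2);print((df[130:200,270:350]>40).sum())
cv2.imwrite("pics/diff9.png",cv2.resize(np.clip(df*4,0,255).astype(np.uint8)[100:220,200:380],None,fx=4,fy=4))
```

```text
side0 ((667.347412109375, 242.53004455566406), (126.52001953125, 127.70659637451172), 100.64527130126953)
side6 ((667.400390625, 242.28463745117188), (126.22749328613281, 128.1070556640625), 97.11469268798828)
side9 ((667.5047607421875, 242.77456665039062), (126.26210021972656, 128.37718200683594), 124.99593353271484)
31
```

View pics/diff9.png

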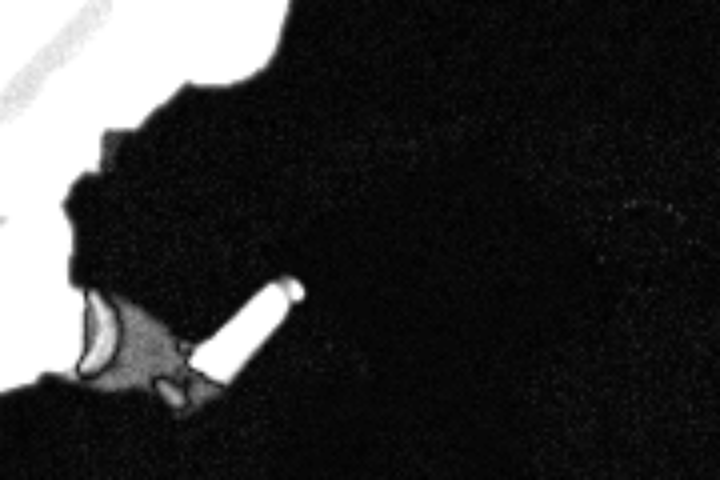

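```bash
python3 - <<'E'
from h import *
d=load("side9")
for px in ((297,242),(317,262),(307,252),(205,335),(238,352)):
    u=((px[0]+.5)/4.2-.5+200,(px[1]+.5)/4.2-.5+110)
    for z in (.04,.06): 
        w=onz(d,[u],z)[0];v=w[:2]-[.652,.234];print(px,z,w.round(4),"loc",(v@[.834,.552]).round(4),(v@[-.552,.834]).round(4))
E
python3 st.py 9b
```

```text
(297, 242) 0.04 [0.5084 0.2891 0.04  ] loc -0.0893 0.1252
(297, 242) 0.06 [0.5091 0.2712 0.06  ] loc -0.0986 0.1099
(317, 262) 0.04 [0.526  0.2654 0.04  ] loc -0.0878 0.0958
(317, 262) 0.06 [0.5264 0.2479 0.06  ] loc -0.0971 0.0809
(307, 252) 0.04 [0.5172 0.2772 0.04  ] loc -0.0886 0.1104
(307, 252) 0.06 [0.5178 0.2595 0.06  ] loc -0.0979 0.0953
(205, 335) 0.04 [0.4311 0.1853 0.04  ] loc -0.2111 0.0814
(205, 335) 0.06 [0.4329 0.169  0.06  ] loc -0.2186 0.0667
(238, 352) 0.04 [0.4595 0.1664 0.04  ] loc -0.1979 0.0499
(238, 352) 0.06 [0.4609 0.1504 0.06  ] loc -0.2055 0.0357
t 6.15 tcp [0.4376 0.1641 0.0562] yax [ 0.535  0.368 -0.761] zax [ 0.553 -0.833 -0.014] F [-0.3 -0.4 -0.5] q [-0.18  0.93  2.44  2.51  0.88 -1.76] gap 0.285
 lean 40.48 yaw 34.5 zax el -0.8
```

```bash
python3 st.py 10 side;  python3 - <<'E'
from h import *
for n,b in (("side10",(230,300,150,205)),("side8",(215,285,115,170))):
    c=load(n)["frame"][b[2]:b[3],b[0]:b[1],::-1];cv2.imwrite(f"pics/{n}c.png",cv2.resize(c,None,fx=10,fy=10,interpolation=cv2.INTER_CUBIC))
E
```

```text
t 6.15 tcp [0.4376 0.1641 0.0562] yax [ 0.535  0.368 -0.761] zax [ 0.553 -0.833 -0.014] F [-0.3 -0.4 -0.5] q [-0.18  0.93  2.44  2.51  0.88 -1.76] gap 0.285
 lean 40.48 yaw 34.5 zax el -0.8
```

View pics/side10c.png

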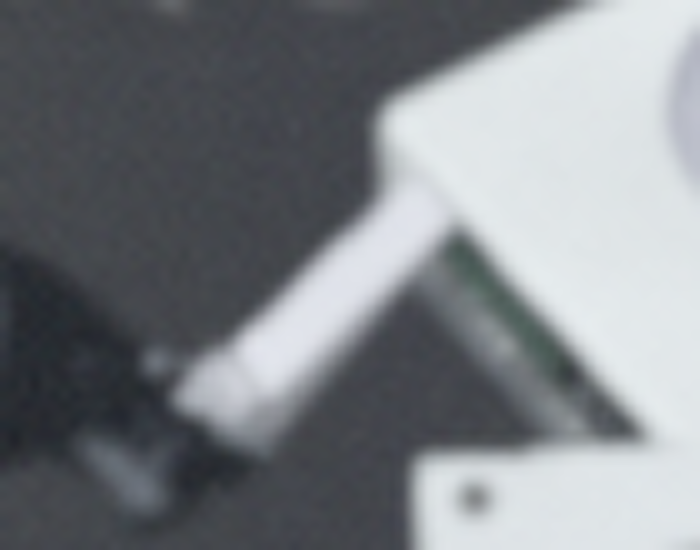

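View pics/side8c.png

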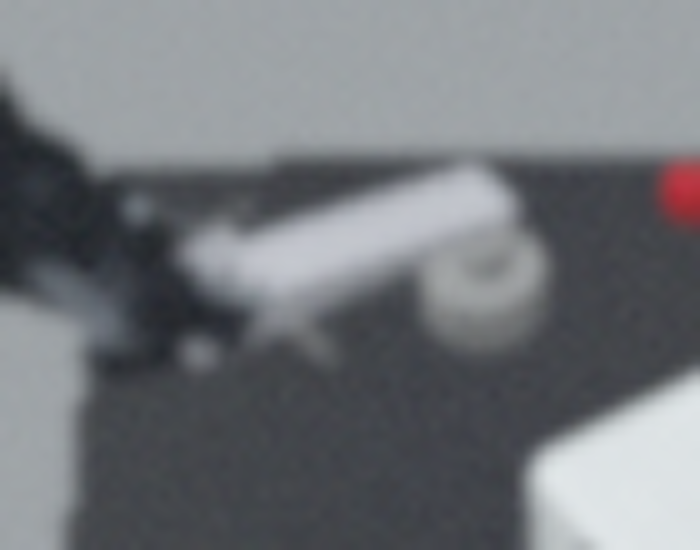

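Run:
```python
from h import *
d=load("side10");s=dict(tcp=np.array([.4376,.1641,.0562]))
def loc(w): v=w[:2]-[.652,.234];return (v@[.834,.552]).round(4),(v@[-.552,.834]).round(4)
for px in ((423,202),(390,178),(455,225)):
    u=((px[0]+.5)/10-.5+230,(px[1]+.5)/10-.5+150)
    for z in np.arange(0.02,.15,.01):
        w=onz(d,[u],z)[0];print(px,z.round(2),w[:2].round(4),loc(w),"dist",np.linalg.norm(w-s["tcp"]).round(4), "yaw",np.degrees(np.arctan2(*(w-s["tcp"])[[1,0]])).round(1))
d=load("side8");t=np.array([.4047,.1467,.3182])
u=((492+.5)/10-.5+215,(190+.5)/10-.5+115)
for z in np.arange(0.27,.35,.01):
    w=onz(d,[u],z)[0];print("s8",z.round(2),w[:2].round(4),np.linalg.norm(w-t).round(4),np.degrees(np.arctan2(*(w-t)[[1,0]])).round(1))
```

```text
(423, 202) 0.02 [0.5135 0.2943] (np.float64(-0.0823), np.float64(0.1267)) dist 0.155 yaw 59.8
(423, 202) 0.03 [0.5138 0.2854] (np.float64(-0.0869), np.float64(0.1192)) dist 0.1456 yaw 57.9
(423, 202) 0.04 [0.5141 0.2766] (np.float64(-0.0915), np.float64(0.1117)) dist 0.137 yaw 55.8
(423, 202) 0.05 [0.5144 0.2678] (np.float64(-0.0962), np.float64(0.1041)) dist 0.1291 yaw 53.5
(423, 202) 0.06 [0.5147 0.2589] (np.float64(-0.1008), np.float64(0.0966)) dist 0.1222 yaw 50.9
(423, 202) 0.07 [0.515  0.2501] (np.float64(-0.1054), np.float64(0.089)) dist 0.1165 yaw 48.0
(423, 202) 0.08 [0.5153 0.2412] (np.float64(-0.1101), np.float64(0.0815)) dist 0.112 yaw 44.8
(423, 202) 0.09 [0.5156 0.2324] (np.float64(-0.1147), np.float64(0.074)) dist 0.109 yaw 41.2
(423, 202) 0.1 [0.5159 0.2235] (np.float64(-0.1193), np.float64(0.0664)) dist 0.1076 yaw 37.2
(423, 202) 0.11 [0.5162 0.2147] (np.float64(-0.124), np.float64(0.0589)) dist 0.1078 yaw 32.8
(423, 202) 0.12 [0.5165 0.2058] (np.float64(-0.1286), np.float64(0.0513)) dist 0.1097 yaw 27.9
(423, 202) 0.13 [0.5168 0.197 ] (np.float64(-0.1332), np.float6
[... 2169 characters left out ...]
p.float64(0.0511)) dist 0.1108 yaw 28.5
(455, 225) 0.11 [0.5273 0.2039] (np.float64(-0.1207), np.float64(0.0437)) dist 0.1119 yaw 23.9
(455, 225) 0.12 [0.5275 0.1951] (np.float64(-0.1253), np.float64(0.0363)) dist 0.1145 yaw 19.0
(455, 225) 0.13 [0.5277 0.1863] (np.float64(-0.13), np.float64(0.0289)) dist 0.1186 yaw 13.9
(455, 225) 0.14 [0.5279 0.1776] (np.float64(-0.1346), np.float64(0.0215)) dist 0.1239 yaw 8.5
s8 0.27 [0.4942 0.2299] 0.1314 42.9
s8 0.28 [0.4948 0.2196] 0.122 39.0
s8 0.29 [0.4953 0.2093] 0.1137 34.6
s8 0.3 [0.4959 0.199 ] 0.1067 29.8
s8 0.31 [0.4964 0.1887] 0.1012 24.6
s8 0.32 [0.497  0.1784] 0.0976 19.0
s8 0.33 [0.4975 0.1681] 0.096 13.0
s8 0.34 [0.4981 0.1578] 0.0965 6.8
```

Run:
```python
from h import *
from station import manip
s=manip.sense();C=Rn.from_quat(s["tool_rot"])
rel(s,s["tcp_pos"]+[0,0,.07],goalR(np.radians(33.5),np.radians(41),C))
```

```text
shift cm [-4.57 -5.3  -0.07] rotvec [ 0.01  -0.005  0.004] deg 0.7 rows>= 1.7
```

```bash
python3 -m handwheel '[-1.1,-1.3,0,0,0,0,2, -2.3,-2.6,0,0,0,0,2, -3.4,-4,0,0,0,0,2, -4.6,-5.3,0,0,0,0,2, -4.6,-5.3,0,0,0,0,2]'; python3 st.py 11 top side;  python3 - <<'E'
from h import *
from station import manip
for n,b in (("side11",(215,315,130,205)),):
    c=load(n)["frame"][b[2]:b[3],b[0]:b[1],::-1];cv2.imwrite(f"pics/{n}c.png",cv2.resize(c,None,fx=7,fy=7,interpolation=cv2.INTER_CUBIC))
s=manip.sense();C=Rn.from_quat(s["tool_rot"])
rel(s,[.393,.147,.13],goalR(np.radians(33.5),np.radians(20),C))
E
```

```text
t: 6.62
tcp_pos: [0.4389, 0.1653, 0.1418]
tool_rot: [0.048, 0.704, -0.56, 0.434]
force: [0.5, 0.8, 0.1]
finger_gap: 0.286
t 6.62 tcp [0.4389 0.1653 0.1418] yax [ 0.555  0.367 -0.747] zax [ 0.557 -0.831  0.005] F [0.5 0.8 0.1] q [-0.18  0.62  2.42  2.3   0.66 -1.47] gap 0.286
 lean 41.71 yaw 33.5 zax el 0.29
shift cm [ 4.21 -2.54 -1.05] rotvec [ 0.001  0.006 -0.376] deg 21.5 rows>= 3.0
```

View pics/side11c.png

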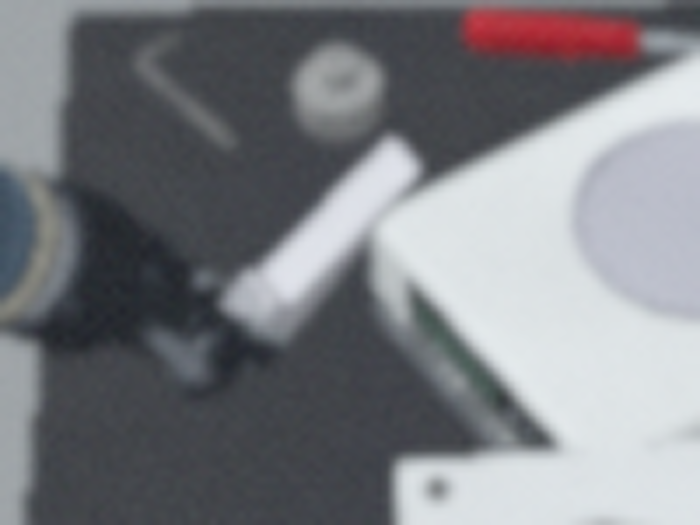

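View pics/top11.png

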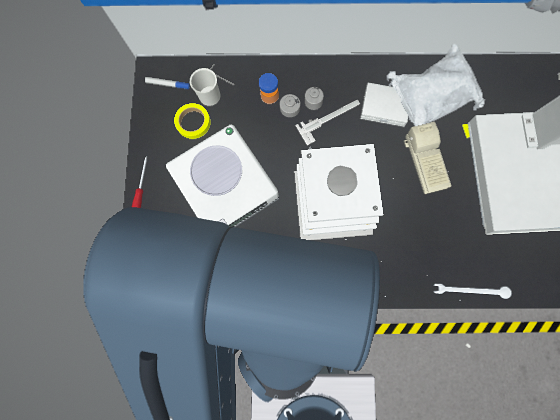

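Run:
```python
from h import *
d=load("side11");t=np.array([.4389,.1653,.1418]);ey=np.array([-.552,.834,0]);ex=np.array([.834,.552,0])
for px in((408,153),(390,135),(422,170),(253,305)):
    u=((px[0]+.5)/7-.5+215,(px[1]+.5)/7-.5+130);c,r=ray(d,[u]);r=r[0]
    lat={408:0,390:.013,422:-.013,253:0}[px[0]]
    k=(lat-(c-t)@ey)/(r@ey);w=c+r*k;v=w-t;print(px,w.round(4),"along",(v@ex).round(4),"up",v[2].round(4),"pitch",np.degrees(np.arctan2(v[2]+.0205,v@ex)).round(1))
```

```text
(408, 153) [0.5218 0.2202 0.196 ] along 0.0995 up 0.0542 pitch 36.9
(390, 135) [0.5132 0.2301 0.1982] along 0.0978 up 0.0564 pitch 38.2
(422, 170) [0.5285 0.209  0.1959] along 0.0989 up 0.0541 pitch 37.0
(253, 305) [0.4462 0.1701 0.1448] along 0.0087 up 0.003 pitch 69.6
```

Run:
```python
from h import *
from station import manip
s=manip.sense();C=Rn.from_quat(s["tool_rot"])
R=goalR(np.radians(33.5),np.radians(22),C);rel(s,[.4104,.1641,.15],R)
R=goalR(np.radians(33.5),np.radians(3),C);rel(s,[.4104,.1641,.13],R)
```

```text
shift cm [ 1.08 -2.45 -1.49] rotvec [ 0.001  0.006 -0.341] deg 19.5 rows>= 2.7
shift cm [ 2.41 -0.95 -1.5 ] rotvec [-0.     0.006 -0.672] deg 38.5 rows>= 5.4
```

```bash
python3 -m handwheel '[0.4,-0.8,-0.5,0,0.002,-0.11,2, 0.8,-1.6,-1,0,0.004,-0.22,2, 1.1,-2.4,-1.5,0,0.006,-0.34,2, 1.5,-2,-1.5,0,0.006,-0.45,2, 2,-1.5,-1.5,0,0.006,-0.56,2, 2.4,-1,-1.5,0,0.006,-0.672,2, 2.4,-1,-1.5,0,0.006,-0.672,2,2.4,-1,-1.5,0,0.006,-0.672,2]'; python3 st.py 12 top side;  python3 - <<'E'
from h import *
from station import manip
for n,b in (("side12",(215,315,130,205)),("top12",(190,290,200,300))):
    c=load(n)["frame"][b[2]:b[3],b[0]:b[1],::-1];cv2.imwrite(f"pics/{n}c.png",cv2.resize(c,None,fx=5.9,fy=5.9,interpolation=cv2.INTER_CUBIC))
E
```

```text
t: 7.38
tcp_pos: [0.4044, 0.1743, 0.1296]
tool_rot: [-0.096, 0.73, -0.598, 0.317]
force: [-0.3, -0.8, 0.2]
finger_gap: 0.287
t 7.38 tcp [0.4044 0.1743 0.1296] yax [ 0.24   0.266 -0.934] zax [ 0.577 -0.812 -0.083] F [-0.3 -0.8  0.2] q [-0.03  0.49  2.23  0.99  0.33  0.  ] gap 0.287
 lean 20.99 yaw 47.91 zax el -4.75
```

View pics/side12c.png

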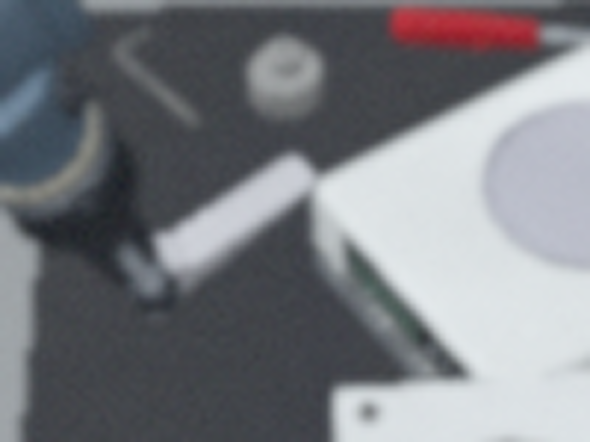

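View pics/top12c.png

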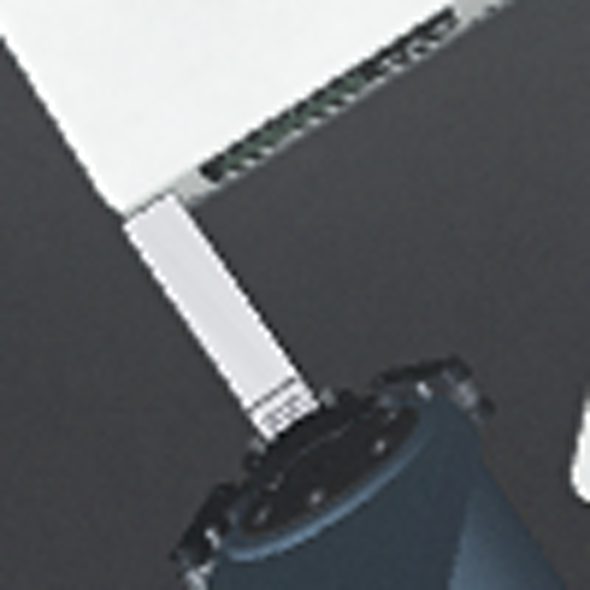

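```bash
cat > go.py <<'E'
from h import *
from station import manip
import sys
a=[float(v) for v in sys.argv[1:]]
s=manip.sense();C=Rn.from_quat(s["tool_rot"]);R=goalR(np.radians(a[3]),np.radians(a[4]),C);rel(s,a[:3],R)
E
python3 go.py .4104 .1641 .13 33.5 3
```

```text
shift cm [ 0.2  -0.18  1.12] rotvec [ 0.087  0.018 -0.307] deg 18.3 rows>= 2.6
```

```bash
python3 -m handwheel '[0.2,-0.2,1.1,0.087,0.018,-0.307,2,0.2,-0.2,1.1,0.087,0.018,-0.307,2,0.2,-0.2,1.1,0.087,0.018,-0.307,2,0.2,-0.2,1.1,0.087,0.018,-0.307,2,0.2,-0.2,1.1,0.087,0.018,-0.307,2,0.2,-0.2,1.1,0.087,0.018,-0.307,2,0.2,-0.2,1.1,0.087,0.018,-0.307,2,0.2,-0.2,1.1,0.087,0.018,-0.307,2,0.2,-0.2,1.1,0.087,0.018,-0.307,2]'; python3 st.py 13 side top;python3 go.py .4104 .1641 .13 33.5 3;  python3 - <<'E'
from h import *
from station import manip
for n,b in (("side13",(215,315,130,205)),("top13",(190,290,200,300))):
    c=load(n)["frame"][b[2]:b[3],b[0]:b[1],::-1];cv2.imwrite(f"pics/{n}c.png",cv2.resize(c,None,fx=5.9,fy=5.9,interpolation=cv2.INTER_CUBIC))
E
```

```text
t: 8.23
tcp_pos: [0.4077, 0.1645, 0.1292]
tool_rot: [-0.187, 0.684, -0.67, 0.22]
force: [1.0, 0.6, -0.7]
finger_gap: 0.29
t 8.23 tcp [0.4077 0.1645 0.1292] yax [ 0.039  0.032 -0.999] zax [ 0.551 -0.834 -0.005] F [ 1.   0.6 -0.7] q [0.11 0.49 2.03 0.05 0.58 1.06] gap 0.29
 lean 2.88 yaw 39.24 zax el -0.29
shift cm [-0.21 -0.06  0.13] rotvec [ 0.004 -0.002  0.003] deg 0.3 rows>= 0.1
```

View pics/side13c.png

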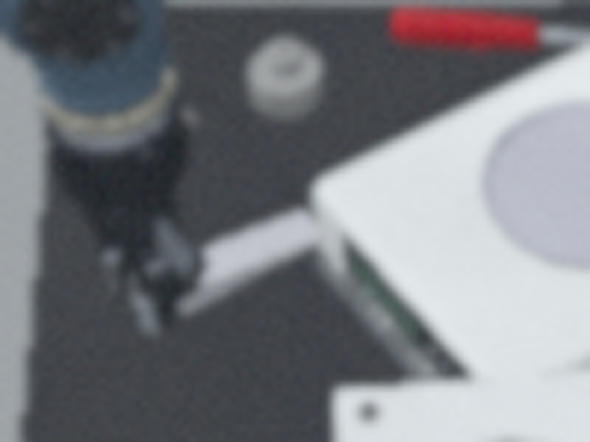

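View pics/top13c.png

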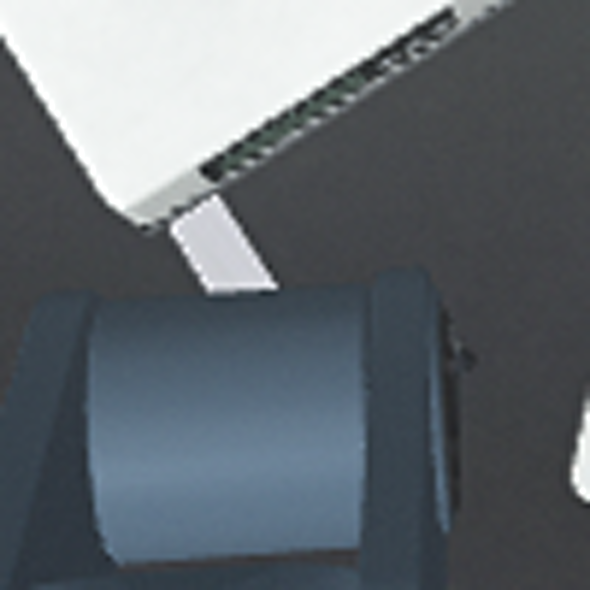

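Run:
```python
from h import *
t=np.array([.4077,.1645,.1292]);ex=np.array([.834,.552,0]);ey=np.array([-.552,.834,0])
f=lambda p,o:((p[0]+.5)/5.9-.5+o[0],(p[1]+.5)/5.9-.5+o[1])
for n,L in (("top13",[((172,228),.013),((218,195),-.013),((195,211),0)]),("side13",[((303,207),.013),((318,245),-.013)])):
  d=load(n);o=(190,200) if n[0]=="t" else (215,130)
  for px,lat in L:
    c,r=ray(d,[f(px,o)]);r=r[0]
    if n[0]=="t":
        for z in(.09,.1,.11,.12):
            w=c+r*(z-c[2])/r[2];v=w-t;print(px,z,"along",(v@ex).round(4),"lat",(v@ey).round(4),"lx",((w-[.652,.234,0])@ex).round(4),"ly",((w-[.652,.234,0])@ey).round(4))
    else:
        k=(lat-(c-t)@ey)/(r@ey);w=c+r*k;v=w-t;print(px,"along",(v@ex).round(4),"up",v[2].round(4))
```

```text
(172, 228) 0.09 along 0.1173 lat 0.0113 lx -0.1248 ly 0.0882
(172, 228) 0.1 along 0.1151 lat 0.0105 lx -0.127 ly 0.0874
(172, 228) 0.11 along 0.1129 lat 0.0097 lx -0.1292 ly 0.0866
(172, 228) 0.12 along 0.1107 lat 0.0089 lx -0.1314 ly 0.0857
(218, 195) 0.09 along 0.1186 lat -0.0128 lx -0.1235 ly 0.0641
(218, 195) 0.1 along 0.1164 lat -0.0134 lx -0.1257 ly 0.0635
(218, 195) 0.11 along 0.1142 lat -0.014 lx -0.128 ly 0.0629
(218, 195) 0.12 along 0.1119 lat -0.0146 lx -0.1302 ly 0.0623
(195, 211) 0.09 along 0.1182 lat -0.0008 lx -0.1239 ly 0.076
(195, 211) 0.1 along 0.1159 lat -0.0016 lx -0.1262 ly 0.0753
(195, 211) 0.11 along 0.1137 lat -0.0023 lx -0.1284 ly 0.0746
(195, 211) 0.12 along 0.1115 lat -0.003 lx -0.1306 ly 0.0739
(303, 207) along 0.1138 up -0.0184
(318, 245) along 0.1073 up -0.024
```

```bash
python3 go.py .4077 .1640 .027 33.5 3
```

```text
shift cm [ 0.53 10.21  0.03] rotvec [ 0.004 -0.002  0.003] deg 0.3 rows>= 2.5
```

```bash
python3 -m handwheel '[0.1,2,0,0,0,0,2, 0.2,4,0,0,0,0,2, 0.3,6,0,0.004,-0.002,0.003,2, 0.4,8,0,0.004,-0.002,0.003,2, 0.53,9.5,0,0.004,-0.002,0.003,2, 0.53,10.2,0,0.004,-0.002,0.003,2, 0.53,10.2,0,0.004,-0.002,0.003,2]';python3 st.py 14; python3 -m handwheel '[0,0.15,0,0,0,0,2, 0,0.3,0,0,0,0,2,0,0.3,0,0,0,0,2]'
```

```text
t: 8.92
tcp_pos: [0.408, 0.1639, 0.0262]
tool_rot: [-0.186, 0.682, -0.672, 0.221]
force: [0.4, 0.5, -1.1]
finger_gap: 0.286
t 8.92 tcp [0.408  0.1639 0.0262] yax [ 0.042  0.027 -0.999] zax [ 0.552 -0.834  0.   ] F [ 0.4  0.5 -1.1] q [0.11 0.73 2.08 0.08 0.29 1.02] gap 0.286
 lean 2.9 yaw 32.94 zax el 0.03
t: 9.17
tcp_pos: [0.4097, 0.1645, 0.0251]
tool_rot: [-0.185, 0.681, -0.672, 0.223]
force: [-0.5, 0.4, -0.9]
finger_gap: 0.286
```

```bash
python3 -m handwheel '[0,0.1,0,0,0,0,2, 0,0.15,0,0,0,0,2,0,0.15,0,0,0,0,2]';python3 -m handwheel '[0,0.1,0,0,0,0,2, 0,0.15,0,0,0,0,2,0,0.15,0,0,0,0,2]'
```

```text
t: 9.42
tcp_pos: [0.4095, 0.1646, 0.0233]
tool_rot: [-0.185, 0.681, -0.672, 0.223]
force: [-0.3, -0.3, -0.4]
finger_gap: 0.288
t: 9.67
tcp_pos: [0.4095, 0.1646, 0.0229]
tool_rot: [-0.185, 0.681, -0.672, 0.223]
force: [-1.4, -0.5, 15.9]
finger_gap: 0.283
```

```bash
python3 -m handwheel '[0,-0.1,0,0,0,0,2.6, 0,-0.1,0,0,0,0,3.5,0,-0.1,0,0,0,0,5,0,-0.1,0,0,0,0,6,0,-1,0,0,0,0,7,0,-3,0,0,0,0,7,0,-6,0,0,0,0,7,0,-9,0,0,0,0,7,0,-9,0,0,0,0,7]';python3 st.py 15 side
python3 - <<'E'
from kin import *
def q3(tcp,yaw,lean):
    y=np.array([np.sin(lean)*np.cos(yaw),np.sin(lean)*np.sin(yaw),-np.cos(lean)]);w=np.array(tcp)-p[3]*y
    r=np.sqrt(max(0,w[0]**2+w[1]**2-p[5]**2));z=w[2]-p[0];L2=np.hypot(p[2],p[4]);c=(r*r+z*z-p[1]**2-L2**2)/(2*p[1]*L2)
    return float((np.arccos(np.clip(c,-1,1))-np.arctan2(p[4],p[2])).round(3))
ex=np.array([.834,.552,0]);ey=np.array([-.552,.834,0]);c=np.array([.652,.234,0])
for lx in(-.245,-.24,-.22,-.2):
    print(lx,[(L,z,q3(c+ex*lx+ey*.075+[0,0,z],np.radians(33.5),np.radians(L))) for L in (25,30,35,38) for z in (.025,.06)])
E
python3 - <<'E'
from h import *
c=load("side15")["frame"][130:205,215:315,::-1];cv2.imwrite("pics/side15c.png",cv2.resize(c,None,fx=7,fy=7,interpolation=cv2.INTER_CUBIC))
E
```

```text
t: 10.42
tcp_pos: [0.407, 0.1623, 0.1155]
tool_rot: [-0.183, 0.681, -0.673, 0.225]
force: [-0.2, 0.2, 0.9]
finger_gap: 0.824
t 10.42 tcp [0.407  0.1623 0.1155] yax [ 0.054  0.028 -0.998] zax [ 0.553 -0.833  0.006] F [-0.2  0.2  0.9] q [0.11 0.52 2.05 0.05 0.52 1.05] gap 0.824
 lean 3.47 yaw 27.82 zax el 0.35
-0.245 [(25, 0.025, 2.358), (25, 0.06, 2.352), (30, 0.025, 2.418), (30, 0.06, 2.414), (35, 0.025, 2.476), (35, 0.06, 2.477), (38, 0.025, 2.509), (38, 0.06, 2.514)]
-0.24 [(25, 0.025, 2.345), (25, 0.06, 2.338), (30, 0.025, 2.404), (30, 0.06, 2.4), (35, 0.025, 2.461), (35, 0.06, 2.462), (38, 0.025, 2.494), (38, 0.06, 2.498)]
-0.22 [(25, 0.025, 2.292), (25, 0.06, 2.286), (30, 0.025, 2.349), (30, 0.06, 2.346), (35, 0.025, 2.404), (35, 0.06, 2.405), (38, 0.025, 2.435), (38, 0.06, 2.439)]
-0.2 [(25, 0.025, 2.241), (25, 0.06, 2.235), (30, 0.025, 2.297), (30, 0.06, 2.293), (35, 0.025, 2.35), (35, 0.06, 2.35), (38, 0.025, 2.379), (38, 0.06, 2.383)]
```

View pics/side15c.png

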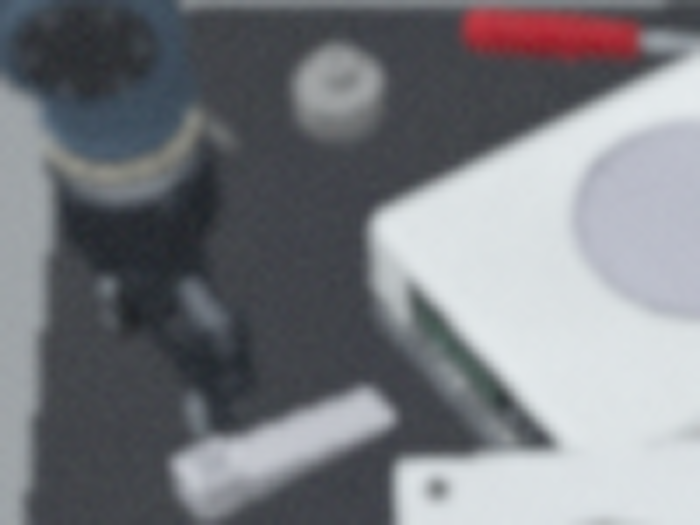

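```bash
python3 - <<'E'
from h import *
d=load("side15")
def L(w): v=w[:2]-[.652,.234];return (v@[.834,.552]).round(4),(v@[-.552,.834]).round(4)
f=lambda p:((p[0]+.5)/7-.5+215,(p[1]+.5)/7-.5+130)
P={}
for n,p,z in (("tipL",(370,383),.0035),("tipR",(400,415),.0),("nearLtop",(172,462),.026),("nearRbot",(207,520),.0)):
    w=onz(d,[f(p)],z)[0];P[n]=w;print(n,w.round(4),L(w))
for a,b in(("tipL","nearLtop"),("tipR","nearRbot")):
    v=P[a]-P[b];print(np.degrees(np.arctan2(v[1],v[0])),np.hypot(*v[:2]))
E
python3 go.py .4095 .1646 .024 33.5 3
```

```text
tipL [0.4969 0.2379 0.0035] (np.float64(-0.1272), np.float64(0.0889))
tipR [0.5127 0.2188 0.    ] (np.float64(-0.1246), np.float64(0.0642))
nearLtop [0.3976 0.169  0.026 ] (np.float64(-0.2481), np.float64(0.0862))
nearRbot [0.4142 0.1514 0.    ] (np.float64(-0.2439), np.float64(0.0624))
34.75311542334992 0.12092213084733507
34.35529327997646 0.1193220131365451
shift cm [ 0.16  9.   -0.08] rotvec [-0.005  0.001 -0.006] deg 0.5 rows>= 2.2
```

```bash
python3 -m handwheel '[0,2.2,0,0,0,0,7, 0.1,4.5,0,0,0,0,7, 0.1,6.5,-0.1,-0.005,0,-0.006,6, 0.15,8,-0.1,-0.005,0,-0.006,6, 0.16,8.9,-0.08,-0.005,0,-0.006,5,0.16,8.9,-0.08,-0.005,0,-0.006,4,0.16,8.9,-0.08,-0.005,0,-0.006,3,0.16,8.9,-0.08,-0.005,0,-0.006,2,0.16,8.9,-0.08,-0.005,0,-0.006,2]' 60;python3 -m handwheel '[0,0,0,0,0,0,2,0,0,0,0,0,0,2,0,0,0,0,0,0,2]';python3 st.py 16;  python3 go.py .4537 .1938 .0245 33.5 3
```

```text
t: 11.22
tcp_pos: [0.4077, 0.1643, 0.023]
tool_rot: [-0.188, 0.682, -0.671, 0.22]
force: [0.5, -0.7, -0.6]
finger_gap: 0.291
t: 11.47
tcp_pos: [0.4078, 0.1643, 0.0228]
tool_rot: [-0.188, 0.682, -0.671, 0.22]
force: [-0.1, 0.5, -0.1]
finger_gap: 0.29
t 11.47 tcp [0.4078 0.1643 0.0228] yax [ 0.039  0.028 -0.999] zax [ 0.553 -0.833 -0.002] F [-0.1  0.5 -0.1] q [0.11 0.74 2.08 0.09 0.28 1.02] gap 0.29
 lean 2.77 yaw 36.05 zax el -0.12
shift cm [-5.46  0.1   0.08] rotvec [0.002 0.001 0.004] deg 0.3 rows>= 1.3
```

```bash
python3 -m handwheel '[-0.3,-0.05,0,0,0,0,2,-1,0,0,0,0,0,2,-1.8,0,0,0,0,0,2,-2.6,0,0,0,0,0,2,-3.4,0,0.05,0,0,0,2,-4.2,0.05,0.05,0,0,0,2,-4.8,0.1,0.05,0,0,0.004,2,-5,0.1,0.05,0,0,0.004,2,-5,0.1,0.05,0,0,0.004,2]';python3 st.py 17 side
python3 - <<'E'
from h import *
c=load("side17")["frame"][130:205,215:315,::-1];cv2.imwrite("pics/side17c.png",cv2.resize(c,None,fx=7,fy=7,interpolation=cv2.INTER_CUBIC))
E
```

```text
t: 12.22
tcp_pos: [0.45, 0.1918, 0.0237]
tool_rot: [-0.187, 0.683, -0.671, 0.222]
force: [0.9, -0.9, -1.4]
finger_gap: 0.287
t 12.22 tcp [0.45   0.1918 0.0237] yax [ 0.042  0.031 -0.999] zax [ 0.553 -0.833 -0.002] F [ 0.9 -0.9 -1.4] q [0.16 0.75 1.96 0.06 0.39 1.09] gap 0.287
 lean 2.98 yaw 36.16 zax el -0.13
```

View pics/side17c.png

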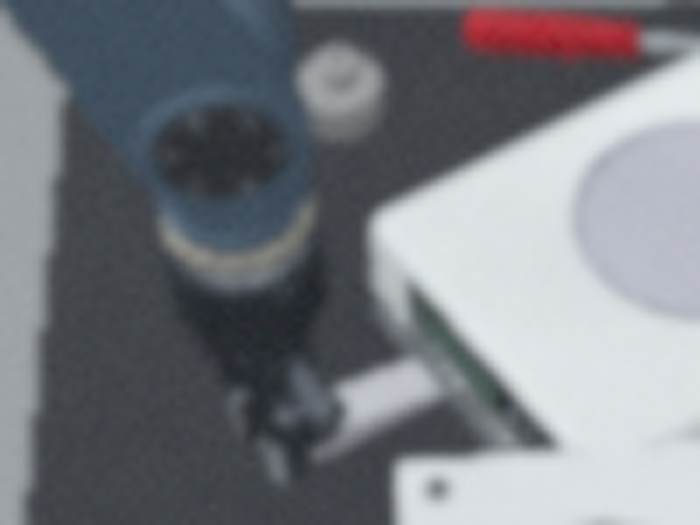

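```bash
python3 -m handwheel '[0,0.05,0,0,0,0,2.6, 0,0,0,0,0,0,3.5,0,0,0,0,0,0,5,0,-0.1,0,0,0,0,6,0,-1,0,0,0,0,7,0,-3,0,0,0,0,7.5,0,-6,0,0,0,0,8,0,-9,0,0,0,0,8,0,-10,0,0,0,0,8,0,-10,0,0,0,0,8]';python3 st.py 18;  python3 go.py .45 .192 .13 33.5 42
```

```text
t: 13.1
tcp_pos: [0.4468, 0.1887, 0.1269]
tool_rot: [-0.185, 0.683, -0.671, 0.223]
force: [0.7, -0.2, -0.9]
finger_gap: 0.942
t 13.1 tcp [0.4468 0.1887 0.1269] yax [ 0.048  0.032 -0.998] zax [ 0.553 -0.833  0.   ] F [ 0.7 -0.2 -0.9] q [0.15 0.53 1.93 0.04 0.63 1.11] gap 0.942
 lean 3.29 yaw 33.37 zax el 0.01
shift cm [-0.47 -0.29 -0.1 ] rotvec [0.    0.001 0.676] deg 38.7 rows>= 5.4
```

```bash
python3 -m handwheel '[-0.1,0,0,0,0,0.12,8,-0.2,-0.1,0,0,0,0.23,8,-0.3,-0.1,0,0,0,0.34,8,-0.4,-0.2,0,0,0,0.45,8,-0.47,-0.3,-0.1,0,0,0.56,8,-0.47,-0.3,-0.1,0,0,0.676,8,-0.47,-0.3,-0.1,0,0,0.676,8,-0.47,-0.3,-0.1,0,0,0.676,8,-0.47,-0.3,-0.1,0,0,0.676,8,-0.47,-0.3,-0.1,0,0,0.676,8]';python3 st.py 19;  python3 go.py .45 .192 .13 33.5 42;python3 go.py .45 .192 .08 33.5 42
```

```text
t: 13.93
tcp_pos: [0.4409, 0.2038, 0.1245]
tool_rot: [-0.036, 0.735, -0.567, 0.371]
force: [-0.6, -0.7, 0.2]
finger_gap: 0.94
t 13.93 tcp [0.4409 0.2038 0.1245] yax [ 0.367  0.355 -0.86 ] zax [ 0.586 -0.806 -0.083] F [-0.6 -0.7  0.2] q [-0.02  0.56  2.24  1.71  0.37 -0.7 ] gap 0.94
 lean 30.7 yaw 44.05 zax el -4.75
shift cm [-0.37 -0.56  1.44] rotvec [ 0.093 -0.014  0.205] deg 12.9 rows>= 1.8
shift cm [2.15 3.74 1.86] rotvec [ 0.093 -0.014  0.205] deg 12.9 rows>= 1.8
```

```bash
python3 -m handwheel '[-0.37,-0.56,1.44,0.093,-0.014,0.205,8,-0.37,-0.56,1.44,0.093,-0.014,0.205,8,-0.37,-0.56,1.44,0.093,-0.014,0.205,8,-0.37,-0.56,1.44,0.093,-0.014,0.205,8,-0.37,-0.56,1.44,0.093,-0.014,0.205,8,-0.37,-0.56,1.44,0.093,-0.014,0.205,8]';python3 st.py 20 side;  python3 go.py .45 .192 .06 33.5 42
python3 - <<'E'
from h import *
c=load("side20")["frame"][130:205,215:315,::-1];cv2.imwrite("pics/side20c.png",cv2.resize(c,None,fx=7,fy=7,interpolation=cv2.INTER_CUBIC))
E
```

```text
t: 14.43
tcp_pos: [0.4488, 0.1919, 0.129]
tool_rot: [0.051, 0.706, -0.559, 0.431]
force: [-0.1, -0.1, -0.9]
finger_gap: 0.94
t 14.43 tcp [0.4488 0.1919 0.129 ] yax [ 0.555  0.369 -0.746] zax [ 0.551 -0.834 -0.003] F [-0.1 -0.1 -0.9] q [-0.08  0.66  2.38  2.4   0.65 -1.47] gap 0.94
 lean 41.76 yaw 33.62 zax el -0.15
shift cm [4.59 5.2  0.06] rotvec [ 0.002 -0.001  0.003] deg 0.2 rows>= 1.7
```

View pics/side20c.png

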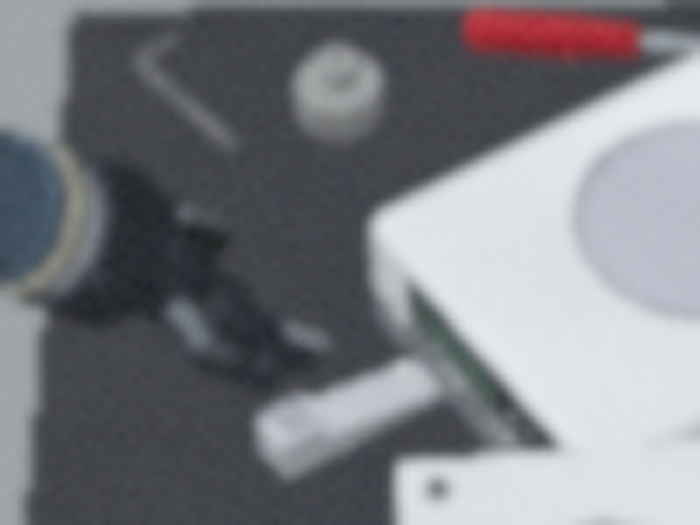

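```bash
python3 -m handwheel '[1.1,1.3,0,0,0,0,8,2.3,2.6,0,0,0,0,8,3.5,3.9,0,0,0,0,8,4.6,5.2,0.06,0.002,0,0.003,8,4.6,5.2,0.06,0.002,0,0.003,8,4.6,5.2,0.06,0.002,0,0.003,8]';python3 st.py 21;  python3 go.py .45 .192 .026 33.5 42
```

```text
t: 14.98
tcp_pos: [0.451, 0.1924, 0.0601]
tool_rot: [0.053, 0.705, -0.559, 0.433]
force: [-0.5, -0.3, 0.3]
finger_gap: 0.938
t 14.98 tcp [0.451  0.1924 0.0601] yax [ 0.559  0.37  -0.742] zax [ 0.552 -0.834 -0.   ] F [-0.5 -0.3  0.3] q [-0.08  0.91  2.4   2.57  0.87 -1.7 ] gap 0.938
 lean 42.08 yaw 33.51 zax el -0.03
shift cm [ 2.36  2.46 -0.02] rotvec [ 0.    -0.    -0.001] deg 0.1 rows>= 0.8
```

```bash
python3 -m handwheel '[0.8,0.8,0,0,0,0,8,1.6,1.6,0,0,0,0,8,2.36,2.46,0,0,0,0,7,2.36,2.46,0,0,0,0,6,2.36,2.46,0,0,0,0,5,2.36,2.46,0,0,0,0,4]';python3 st.py 22 side
python3 - <<'E'
from h import *
c=load("side22")["frame"][130:205,215:315,::-1];cv2.imwrite("pics/side22c.png",cv2.resize(c,None,fx=7,fy=7,interpolation=cv2.INTER_CUBIC))
E
```

```text
t: 15.48
tcp_pos: [0.4505, 0.1917, 0.0282]
tool_rot: [0.054, 0.704, -0.559, 0.435]
force: [0.4, -0.5, -0.4]
finger_gap: 0.48
t 15.48 tcp [0.4505 0.1917 0.0282] yax [ 0.562  0.37  -0.74 ] zax [ 0.552 -0.834  0.002] F [ 0.4 -0.5 -0.4] q [-0.08  1.02  2.39  2.62  0.97 -1.78] gap 0.48
 lean 42.25 yaw 33.35 zax el 0.12
```

View pics/side22c.png

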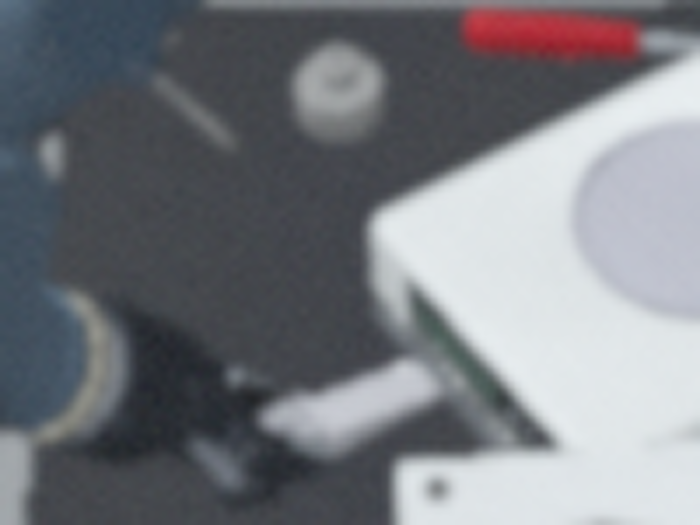

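```bash
python3 -m handwheel '[0.1,0.17,0,0,0,0,3.5,0.1,0.17,0,0,0,0,3,0.1,0.17,0,0,0,0,2.4,0.1,0.17,0,0,0,0,2,0.1,0.17,0,0,0,0,2,0.1,0.17,0,0,0,0,2]' 50;python3 st.py 23
```

```text
t: 16.03
tcp_pos: [0.4508, 0.1918, 0.0256]
tool_rot: [0.054, 0.704, -0.559, 0.434]
force: [-1.0, -1.4, 6.1]
finger_gap: 0.29
t 16.03 tcp [0.4508 0.1918 0.0256] yax [ 0.562  0.369 -0.74 ] zax [ 0.551 -0.834  0.002] F [-1.  -1.4  6.1] q [-0.08  1.03  2.39  2.62  0.97 -1.78] gap 0.29
 lean 42.26 yaw 33.33 zax el 0.1
```

```bash
python3 -m handwheel '[-0.22,0.16,0,0,0,0,2,-0.44,0.36,0,0,0,0,2,-0.74,0.62,0,0,0,0,2,-1.11,0.95,0,0,0,0,2,-1.48,1.29,0,0,0,0,2,-1.85,1.63,0,0,0,0,2,-2.2,1.96,0,0,0,0,2,-2.2,1.96,0,0,0,0,2]';python3 st.py 24
```

```text
t: 16.7
tcp_pos: [0.4756, 0.2085, 0.0257]
tool_rot: [0.054, 0.704, -0.559, 0.435]
force: [0.3, 0.8, 1.2]
finger_gap: 0.288
t 16.7 tcp [0.4756 0.2085 0.0257] yax [ 0.561  0.37  -0.74 ] zax [ 0.552 -0.834  0.002] F [0.3 0.8 1.2] q [-0.02  0.98  2.31  2.62  0.86 -1.68] gap 0.288
 lean 42.24 yaw 33.39 zax el 0.12
```

```bash
python3 -m handwheel '[-0.15,0.13,0,0,0,0,2,-0.3,0.27,0,0,0,0,2,-0.44,0.4,0,0,0,0,2,-0.44,0.4,0,0,0,0,2]';python3 -m handwheel '[-0.15,0.13,0,0,0,0,2,-0.3,0.27,0,0,0,0,2,-0.3,0.27,0,0,0,0,2]'; python3 st.py 25
```

```text
t: 17.03
tcp_pos: [0.4795, 0.2114, 0.0257]
tool_rot: [0.054, 0.705, -0.559, 0.434]
force: [-2.1, -0.8, 6.0]
finger_gap: 0.288
t: 17.28
tcp_pos: [0.4828, 0.2136, 0.0257]
tool_rot: [0.054, 0.705, -0.559, 0.434]
force: [-2.6, -1.2, 6.8]
finger_gap: 0.288
t 17.28 tcp [0.4828 0.2136 0.0257] yax [ 0.56   0.37  -0.741] zax [ 0.551 -0.834  0.001] F [-2.6 -1.2  6.8] q [-0.    0.96  2.29  2.62  0.83 -1.66] gap 0.288
 lean 42.16 yaw 33.41 zax el 0.05
```

```bash
python3 -m handwheel '[-0.04,-0.04,0,0,0,0,2,-0.1,0.0,0,0,0,0,2,-0.17,0.07,0,0,0,0,2,-0.17,0.07,0,0,0,0,2]'; python3 st.py 26
```

```text
t: 17.62
tcp_pos: [0.4849, 0.2144, 0.0257]
tool_rot: [0.053, 0.705, -0.559, 0.434]
force: [-1.8, -0.4, 3.7]
finger_gap: 0.288
t 17.62 tcp [0.4849 0.2144 0.0257] yax [ 0.56   0.369 -0.741] zax [ 0.551 -0.834  0.001] F [-1.8 -0.4  3.7] q [ 0.    0.96  2.28  2.61  0.82 -1.65] gap 0.288
 lean 42.14 yaw 33.37 zax el 0.08
```

```bash
for i in 1 2 3; do :; done; python3 -m handwheel '[-0.09,0.05,0,0,0,0,2,-0.16,0.12,0,0,0,0,2,-0.16,0.12,0,0,0,0,2]'; python3 -m handwheel '[-0.08,0.07,0,0,0,0,2,-0.15,0.13,0,0,0,0,2,-0.15,0.13,0,0,0,0,2]';python3 -m handwheel '[-0.08,0.07,0,0,0,0,2,-0.15,0.13,0,0,0,0,2,-0.15,0.13,0,0,0,0,2]'; python3 st.py 27
```

```text
t: 17.87
tcp_pos: [0.4871, 0.2156, 0.0257]
tool_rot: [0.054, 0.704, -0.559, 0.434]
force: [0.9, -0.2, -0.1]
finger_gap: 0.287
t: 18.12
tcp_pos: [0.4886, 0.2167, 0.0259]
tool_rot: [0.054, 0.704, -0.559, 0.434]
force: [-0.5, 0.1, -0.7]
finger_gap: 0.288
t: 18.37
tcp_pos: [0.4902, 0.2178, 0.026]
tool_rot: [0.054, 0.704, -0.559, 0.434]
force: [0.4, -0.1, -0.1]
finger_gap: 0.287
t 18.37 tcp [0.4902 0.2178 0.026 ] yax [ 0.561  0.369 -0.741] zax [ 0.551 -0.834  0.002] F [ 0.4 -0.1 -0.1] q [ 0.01  0.95  2.27  2.61  0.8  -1.63] gap 0.287
 lean 42.17 yaw 33.36 zax el 0.1
```

```bash
python3 -m handwheel '[-0.08,0.07,0,0,0,0,2,-0.15,0.135,0,0,0,0,2,-0.15,0.135,0,0,0,0,2]'; python3 -m handwheel '[-0.08,0.07,0,0,0,0,2,-0.15,0.135,0,0,0,0,2,-0.15,0.135,0,0,0,0,2]';python3 -m handwheel '[-0.08,0.07,0,0,0,0,2,-0.15,0.135,0,0,0,0,2,-0.15,0.135,0,0,0,0,2]'; python3 st.py 28
```

```text
t: 18.62
tcp_pos: [0.4918, 0.2189, 0.0261]
tool_rot: [0.054, 0.704, -0.559, 0.434]
force: [-0.6, -0.3, -1.3]
finger_gap: 0.29
t: 18.87
tcp_pos: [0.4935, 0.22, 0.0261]
tool_rot: [0.054, 0.704, -0.559, 0.434]
force: [-0.5, 0.2, -1.2]
finger_gap: 0.29
t: 19.12
tcp_pos: [0.4952, 0.2212, 0.0262]
tool_rot: [0.054, 0.704, -0.559, 0.434]
force: [-0.7, -0.3, -1.7]
finger_gap: 0.289
t 19.12 tcp [0.4952 0.2212 0.0262] yax [ 0.561  0.369 -0.741] zax [ 0.551 -0.834  0.002] F [-0.7 -0.3 -1.7] q [ 0.02  0.95  2.25  2.61  0.79 -1.62] gap 0.289
 lean 42.19 yaw 33.35 zax el 0.1
```

```bash
python3 -m handwheel '[-0.06,0.08,0,0,0,0,2,-0.11,0.14,0,0,0,0,2,-0.11,0.14,0,0,0,0,2]'; python3 -m handwheel '[-0.06,0.06,0,0,0,0,2,-0.12,0.11,0,0,0,0,2,-0.12,0.11,0,0,0,0,2]'; python3 st.py 29 side
python3 - <<'E'
from h import *
c=load("side29")["frame"][130:205,215:315,::-1];cv2.imwrite("pics/side29c.png",cv2.resize(c,None,fx=7,fy=7,interpolation=cv2.INTER_CUBIC))
E
```

```text
t: 19.37
tcp_pos: [0.4966, 0.2221, 0.0258]
tool_rot: [0.054, 0.704, -0.559, 0.434]
force: [-0.9, -0.4, -1.3]
finger_gap: 0.288
t: 19.62
tcp_pos: [0.498, 0.223, 0.0258]
tool_rot: [0.054, 0.704, -0.559, 0.434]
force: [0.9, -0.1, -1.5]
finger_gap: 0.288
t 19.62 tcp [0.498  0.223  0.0258] yax [ 0.561  0.369 -0.741] zax [ 0.551 -0.834  0.002] F [ 0.9 -0.1 -1.5] q [ 0.03  0.94  2.24  2.61  0.78 -1.61] gap 0.288
 lean 42.17 yaw 33.35 zax el 0.09
```

View pics/side29c.png

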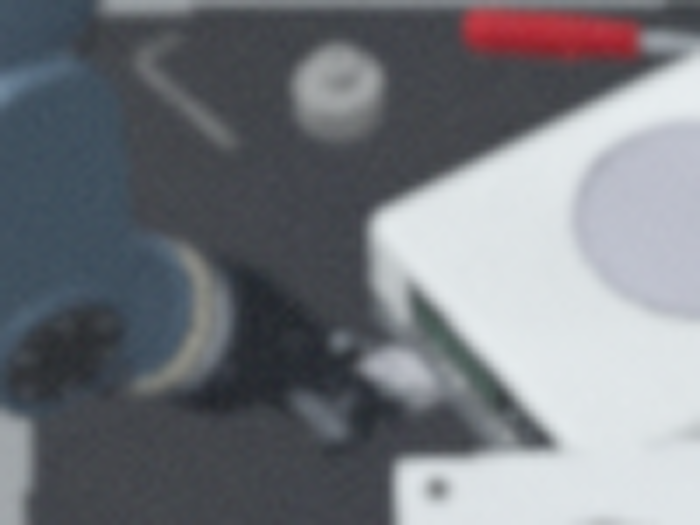

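```bash
python3 -m handwheel '[-0.06,0.06,0,0,0,0,2,-0.12,0.11,0,0,0,0,2,-0.12,0.11,0,0,0,0,2]'; python3 -m handwheel '[-0.06,0.06,0,0,0,0,2,-0.11,0.11,0,0,0,0,2,-0.11,0.11,0,0,0,0,2]';python3 st.py 30
```

```text
t: 19.92
tcp_pos: [0.4993, 0.2239, 0.0258]
tool_rot: [0.054, 0.704, -0.559, 0.434]
force: [0.8, 0.3, -0.4]
finger_gap: 0.287
t: 20.17
tcp_pos: [0.5006, 0.2248, 0.0257]
tool_rot: [0.054, 0.704, -0.559, 0.434]
force: [1.2, -0.2, -0.4]
finger_gap: 0.292
t 20.17 tcp [0.5006 0.2248 0.0257] yax [ 0.561  0.369 -0.741] zax [ 0.551 -0.834  0.002] F [ 1.2 -0.2 -0.4] q [ 0.03  0.94  2.24  2.61  0.77 -1.6 ] gap 0.292
 lean 42.18 yaw 33.36 zax el 0.1
```

```bash
python3 -m handwheel '[-0.06,0.06,0,0,0,0,2,-0.12,0.11,0,0,0,0,2,-0.12,0.11,0,0,0,0,2]'; python3 -m handwheel '[-0.06,0.06,0,0,0,0,2,-0.11,0.11,0,0,0,0,2,-0.11,0.11,0,0,0,0,2]';python3 st.py 31
```

```text
t: 20.42
tcp_pos: [0.502, 0.2257, 0.0257]
tool_rot: [0.054, 0.704, -0.559, 0.434]
force: [0.5, 1.2, -0.6]
finger_gap: 0.287
t: 20.67
tcp_pos: [0.5032, 0.2265, 0.0257]
tool_rot: [0.054, 0.705, -0.559, 0.434]
force: [0.4, -0.0, 0.1]
finger_gap: 0.288
t 20.67 tcp [0.5032 0.2265 0.0257] yax [ 0.561  0.369 -0.741] zax [ 0.551 -0.834  0.002] F [ 0.4 -0.   0.1] q [ 0.04  0.94  2.23  2.61  0.76 -1.59] gap 0.288
 lean 42.18 yaw 33.37 zax el 0.09
```

```bash
python3 -m handwheel '[-0.06,0.06,0,0,0,0,2,-0.12,0.11,0,0,0,0,2,-0.12,0.11,0,0,0,0,2]'; python3 -m handwheel '[-0.06,0.06,0,0,0,0,2,-0.11,0.11,0,0,0,0,2,-0.11,0.11,0,0,0,0,2]';python3 st.py 32 side top
python3 - <<'E'
from h import *
c=load("side32")["frame"][130:205,215:315,::-1];cv2.imwrite("pics/side32c.png",cv2.resize(c,None,fx=7,fy=7,interpolation=cv2.INTER_CUBIC))
c=load("top32")["frame"][150:290,150:290,::-1];cv2.imwrite("pics/top32c.png",cv2.resize(c,None,fx=4.2,fy=4.2,interpolation=cv2.INTER_CUBIC))
E
```

```text
t: 20.92
tcp_pos: [0.5046, 0.2274, 0.0257]
tool_rot: [0.054, 0.704, -0.559, 0.434]
force: [-1.5, -0.5, 0.6]
finger_gap: 0.291
t: 21.17
tcp_pos: [0.5058, 0.2283, 0.0257]
tool_rot: [0.054, 0.705, -0.559, 0.434]
force: [-1.6, -0.0, 2.6]
finger_gap: 0.286
t 21.17 tcp [0.5058 0.2283 0.0257] yax [ 0.561  0.369 -0.741] zax [ 0.551 -0.834  0.002] F [-1.6 -0.   2.6] q [ 0.04  0.94  2.22  2.61  0.75 -1.58] gap 0.286
 lean 42.18 yaw 33.36 zax el 0.09
```

View pics/side32c.png

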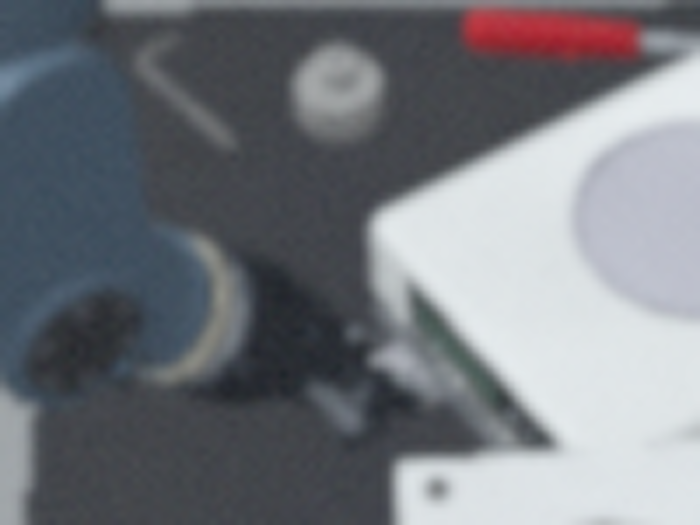

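View pics/top32c.png

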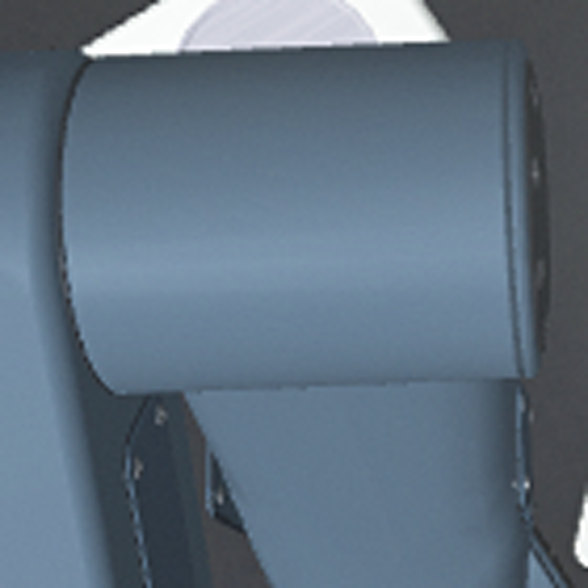

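```bash
python3 -m handwheel '[-0.04,0.03,0,0,0,0,2,-0.08,0.06,0,0,0,0,2,-0.08,0.06,0,0,0,0,2]'; python3 -m handwheel '[-0.04,0.03,0,0,0,0,2,-0.08,0.06,0,0,0,0,2,-0.08,0.06,0,0,0,0,2]';python3 -m handwheel '[0,0,0,0,0,0,2]'
```

```text
t: 21.52
tcp_pos: [0.5063, 0.2287, 0.0257]
tool_rot: [0.054, 0.705, -0.559, 0.434]
force: [-2.9, -2.4, 4.6]
finger_gap: 0.285
t: 21.77
tcp_pos: [0.5067, 0.229, 0.0257]
tool_rot: [0.053, 0.705, -0.559, 0.433]
force: [-3.5, -2.6, 5.3]
finger_gap: 0.294
t: 21.85
tcp_pos: [0.5067, 0.229, 0.0257]
tool_rot: [0.053, 0.705, -0.559, 0.433]
force: [-3.5, -3.2, 5.3]
finger_gap: 0.288
```

```bash
python3 -m handwheel '[-0.06,0.01,0,0,0,0,2,-0.1,0.04,0,0,0,0,2,-0.1,0.04,0,0,0,0,2]'; python3 -m handwheel '[0,0,0,0,0,0,2,0,0,0,0,0,0,2]'; python3 st.py 33
```

```text
t: 22.1
tcp_pos: [0.507, 0.2293, 0.0257]
tool_rot: [0.053, 0.705, -0.56, 0.432]
force: [-4.6, -3.8, 5.3]
finger_gap: 0.29
t: 22.27
tcp_pos: [0.507, 0.2293, 0.0257]
tool_rot: [0.053, 0.705, -0.56, 0.432]
force: [-5.3, -3.5, 4.6]
finger_gap: 0.291
t 22.27 tcp [0.507  0.2293 0.0257] yax [ 0.559  0.368 -0.743] zax [ 0.551 -0.835  0.   ] F [-5.3 -3.5  4.6] q [ 0.04  0.93  2.21  2.61  0.74 -1.58] gap 0.291
 lean 41.98 yaw 33.37 zax el 0.03
```

```bash
python3 -m handwheel '[-0.06,0.03,0,0,0,0,2,-0.1,0.07,0,0,0,0,2,-0.1,0.07,0,0,0,0,2]'; python3 -m handwheel '[0,0,0,0,0,0,2,0,0,0,0,0,0,2]'; python3 st.py 34 side
python3 - <<'E'
from h import *
c=load("side34")["frame"][160:200,255:305,::-1];cv2.imwrite("pics/side34c.png",cv2.resize(c,None,fx=14,fy=14,interpolation=cv2.INTER_CUBIC))
a=load("side28") if 0 else load("side32");a=a["frame"].astype(int);b=load("side0")["frame"].astype(int);e=load("side34")["frame"].astype(int)
print(np.abs(a-e).max(2)[125:200,285:350].mean(), np.abs(b-e).max(2)[125:200,285:350].mean(),np.abs(b-a).max(2)[125:200,285:350].mean())
E
```

```text
t: 22.52
tcp_pos: [0.5073, 0.2297, 0.0257]
tool_rot: [0.052, 0.705, -0.56, 0.432]
force: [-6.2, -5.2, 5.7]
finger_gap: 0.291
t: 22.68
tcp_pos: [0.5073, 0.2297, 0.0257]
tool_rot: [0.052, 0.705, -0.56, 0.432]
force: [-6.9, -6.0, 5.4]
finger_gap: 0.291
t 22.68 tcp [0.5073 0.2297 0.0257] yax [ 0.558  0.367 -0.745] zax [ 0.55  -0.835 -0.   ] F [-6.9 -6.   5.4] q [ 0.05  0.93  2.21  2.61  0.73 -1.57] gap 0.291
 lean 41.88 yaw 33.37 zax el -0.0
1.5019487179487179 1.5842051282051282 1.6135384615384616
```

View pics/side34c.png

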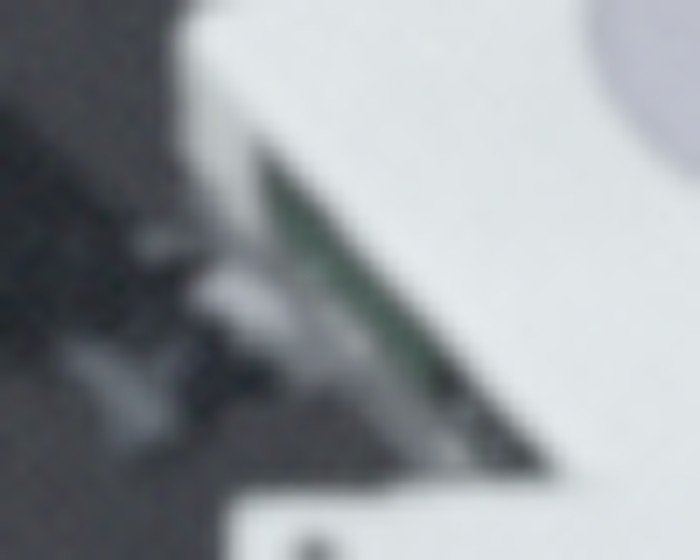

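```bash
python3 -m handwheel '[0,0,0,0,0,0,2.6,0,0,0,0,0,0,2.9,0,0,0,0,0,0,3.3,0,0,0,0,0,0,3.6]';python3 st.py 35 side
python3 - <<'E'
from h import *
c=load("side35")["frame"][160:200,255:305,::-1];cv2.imwrite("pics/side35c.png",cv2.resize(c,None,fx=14,fy=14,interpolation=cv2.INTER_CUBIC))
E
```

```text
t: 23.07
tcp_pos: [0.5098, 0.2306, 0.026]
tool_rot: [0.054, 0.704, -0.559, 0.434]
force: [-0.3, 0.6, 0.4]
finger_gap: 0.423
t 23.07 tcp [0.5098 0.2306 0.026 ] yax [ 0.561  0.369 -0.741] zax [ 0.551 -0.834  0.002] F [-0.3  0.6  0.4] q [ 0.05  0.93  2.21  2.6   0.73 -1.57] gap 0.423
 lean 42.19 yaw 33.35 zax el 0.11
```

View pics/side35c.png

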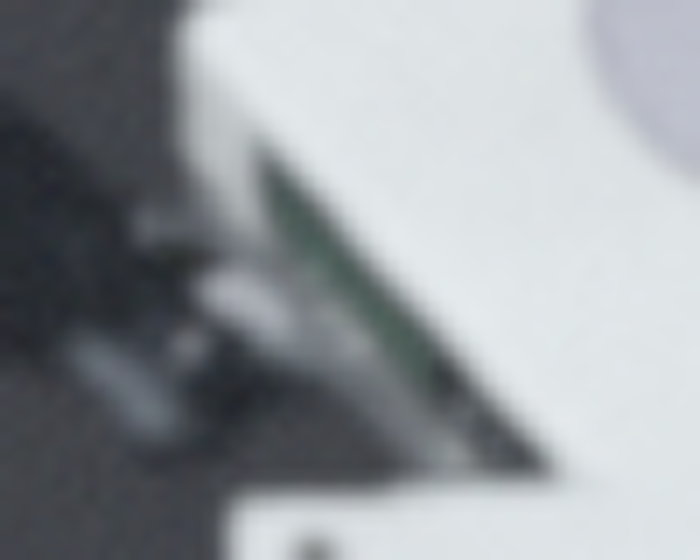

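```bash
python3 -m handwheel '[0.02,-0.1,0,0,0,0,4.5,0.05,-0.3,0,0,0,0,5,0,-1.5,0,0,0,0,5,0,-3,0,0,0,0,4,0,-4.5,0,0,0,0,2,0,-6,0,0,0,0,0,0,-6,0,0,0,0,0,0,-6,0,0,0,0,0,0,-6,0,0,0,0,0]';python3 st.py 36 side; python3 go.py .4769 .2098 .0265 33.5 42
python3 - <<'E'
from h import *
c=load("side36")["frame"][130:205,215:315,::-1];cv2.imwrite("pics/side36c.png",cv2.resize(c,None,fx=7,fy=7,interpolation=cv2.INTER_CUBIC))
E
```

```text
t: 23.87
tcp_pos: [0.4763, 0.2083, 0.0709]
tool_rot: [0.054, 0.704, -0.559, 0.434]
force: [-0.6, -0.2, 0.4]
finger_gap: 0.001
t 23.87 tcp [0.4763 0.2083 0.0709] yax [ 0.562  0.369 -0.741] zax [ 0.551 -0.835  0.002] F [-0.6 -0.2  0.4] q [-0.02  0.84  2.32  2.55  0.75 -1.59] gap 0.001
 lean 42.22 yaw 33.3 zax el 0.12
shift cm [ 2.88  3.35 -0.09] rotvec [-0.002  0.001 -0.004] deg 0.2 rows>= 1.1
```

View pics/side36c.png

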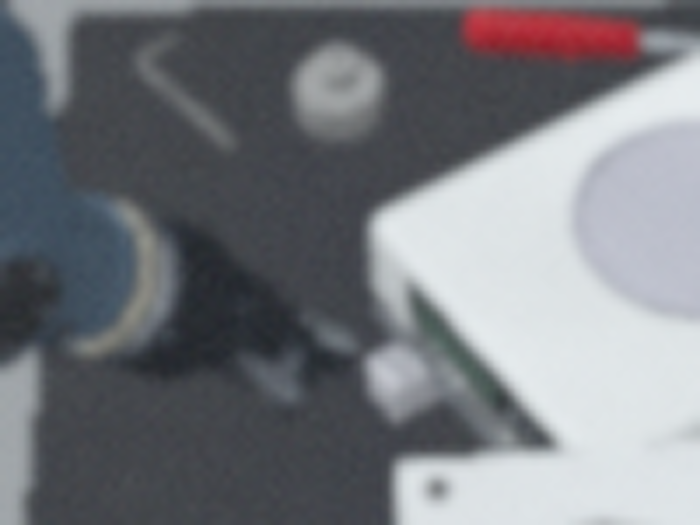

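Run:
```python
from h import *
d=load("side36")
def L(w): v=w[:2]-[.652,.234];return (v@[.834,.552]).round(4),(v@[-.552,.834]).round(4)
f=lambda p:((p[0]+.5)/7-.5+215,(p[1]+.5)/7-.5+130)
for n,p,z in (("nearLtop",(365,358),.026),("nearRbot",(398,422),.0),("nearRtop",(390,400),.026)):
    w=onz(d,[f(p)],z)[0];print(n,w.round(4),L(w))
```

```text
nearLtop [0.4951 0.2361 0.026 ] (np.float64(-0.1297), np.float64(0.0884))
nearRbot [0.5116 0.2141 0.    ] (np.float64(-0.1281), np.float64(0.0609))
nearRtop [0.5083 0.2076 0.026 ] (np.float64(-0.1344), np.float64(0.0573))
```

```bash
python3 -m handwheel '[0.8,0.8,0,0,0,0,0,1.6,1.7,0,0,0,0,0,2.4,2.6,0,0,0,0,0,2.9,3.25,0,0,0,0,0,2.9,3.25,0,0,0,0,0]';python3 -m handwheel '[-0.2,0.2,0,0,0,0,0,-0.4,0.36,0,0,0,0,0,-0.52,0.46,0,0,0,0,0,-0.52,0.46,0,0,0,0,0]'; python3 st.py 37
```

```text
t: 24.33
tcp_pos: [0.4762, 0.2087, 0.0251]
tool_rot: [0.053, 0.705, -0.559, 0.433]
force: [-0.9, 0.1, 0.2]
finger_gap: -0.005
t: 24.67
tcp_pos: [0.4825, 0.2127, 0.0281]
tool_rot: [0.054, 0.704, -0.559, 0.435]
force: [-0.9, -0.3, -0.0]
finger_gap: 0.0
t 24.67 tcp [0.4825 0.2127 0.0281] yax [ 0.562  0.37  -0.74 ] zax [ 0.552 -0.834  0.003] F [-0.9 -0.3 -0. ] q [-0.01  0.96  2.29  2.61  0.83 -1.66] gap 0.0
 lean 42.27 yaw 33.32 zax el 0.15
```

```bash
python3 -m handwheel '[-0.06,0.15,0,0,0,0,0,-0.1,0.24,0,0,0,0,0,-0.1,0.24,0,0,0,0,0]';python3 -m handwheel '[-0.08,0.07,0,0,0,0,0,-0.15,0.135,0,0,0,0,0,-0.15,0.135,0,0,0,0,0]'; python3 st.py 38
```

```text
t: 24.92
tcp_pos: [0.484, 0.2137, 0.0264]
tool_rot: [0.054, 0.704, -0.559, 0.434]
force: [1.0, -0.9, -0.8]
finger_gap: -0.002
t: 25.17
tcp_pos: [0.4856, 0.2148, 0.0262]
tool_rot: [0.054, 0.704, -0.559, 0.434]
force: [-0.1, 0.4, 0.5]
finger_gap: 0.005
t 25.17 tcp [0.4856 0.2148 0.0262] yax [ 0.561  0.369 -0.741] zax [ 0.551 -0.834  0.002] F [-0.1  0.4  0.5] q [ 0.    0.96  2.28  2.61  0.82 -1.65] gap 0.005
 lean 42.18 yaw 33.35 zax el 0.1
```

```bash
python3 -m handwheel '[-0.06,0.05,0,0,0,0,0,-0.11,0.1,0,0,0,0,0,-0.11,0.1,0,0,0,0,0]';python3 -m handwheel '[-0.06,0.05,0,0,0,0,0,-0.11,0.1,0,0,0,0,0,-0.11,0.1,0,0,0,0,0]'; python3 st.py 39
```

```text
t: 25.42
tcp_pos: [0.4868, 0.2156, 0.0261]
tool_rot: [0.054, 0.704, -0.559, 0.434]
force: [0.6, -0.4, -0.1]
finger_gap: -0.001
t: 25.67
tcp_pos: [0.488, 0.2164, 0.0262]
tool_rot: [0.054, 0.704, -0.559, 0.434]
force: [0.6, -0.3, 0.4]
finger_gap: 0.001
t 25.67 tcp [0.488  0.2164 0.0262] yax [ 0.561  0.369 -0.741] zax [ 0.551 -0.834  0.002] F [ 0.6 -0.3  0.4] q [ 0.01  0.96  2.27  2.61  0.81 -1.64] gap 0.001
 lean 42.18 yaw 33.36 zax el 0.1
```

```bash
python3 -m handwheel '[-0.06,0.05,0,0,0,0,0,-0.11,0.1,0,0,0,0,0,-0.11,0.1,0,0,0,0,0]';python3 -m handwheel '[-0.06,0.05,0,0,0,0,0,-0.11,0.1,0,0,0,0,0,-0.11,0.1,0,0,0,0,0]'; python3 st.py 40 side
python3 - <<'E'
from h import *
c=load("side40")["frame"][160:200,255:305,::-1];cv2.imwrite("pics/side40c.png",cv2.resize(c,None,fx=14,fy=14,interpolation=cv2.INTER_CUBIC))
E
```

```text
t: 25.92
tcp_pos: [0.4893, 0.2172, 0.0262]
tool_rot: [0.054, 0.704, -0.559, 0.434]
force: [-0.1, -0.0, 0.3]
finger_gap: 0.005
t: 26.17
tcp_pos: [0.4904, 0.218, 0.0261]
tool_rot: [0.054, 0.705, -0.559, 0.434]
force: [-0.8, 0.4, -0.0]
finger_gap: 0.001
t 26.17 tcp [0.4904 0.218  0.0261] yax [ 0.561  0.369 -0.741] zax [ 0.551 -0.834  0.002] F [-0.8  0.4 -0. ] q [ 0.01  0.95  2.27  2.61  0.8  -1.63] gap 0.001
 lean 42.16 yaw 33.36 zax el 0.09
```

View pics/side40c.png

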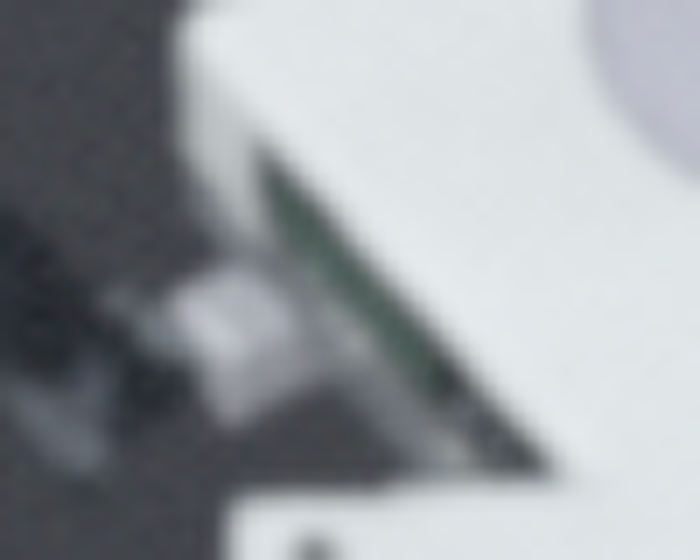

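```bash
python3 -m handwheel '[-0.06,0.05,0,0,0,0,0,-0.11,0.1,0,0,0,0,0,-0.11,0.1,0,0,0,0,0]';python3 -m handwheel '[-0.06,0.05,0,0,0,0,0,-0.11,0.1,0,0,0,0,0,-0.11,0.1,0,0,0,0,0]'
```

```text
t: 26.47
tcp_pos: [0.4905, 0.2183, 0.026]
tool_rot: [0.053, 0.705, -0.56, 0.432]
force: [-2.1, -3.7, 2.8]
finger_gap: -0.001
t: 26.72
tcp_pos: [0.4905, 0.2188, 0.026]
tool_rot: [0.053, 0.705, -0.56, 0.431]
force: [-5.8, -6.1, 5.1]
finger_gap: -0.003
```

```bash
python3 -m handwheel '[-0.06,0.05,0,0,0,0,0,-0.11,0.1,0,0,0,0,0,-0.11,0.1,0,0,0,0,0]'
```

```text
t: 26.97
tcp_pos: [0.4906, 0.2193, 0.0259]
tool_rot: [0.052, 0.706, -0.56, 0.43]
force: [-8.3, -8.0, 7.5]
finger_gap: 0.003
```

```bash
python3 -m handwheel '[0.2,-0.2,0,0,0,0,0,0.6,-0.6,0,0,0,0,0,0.9,-1,0,0,0,0,0,0.6,-2,0,0,0,0,0,-0.5,-4,0,0,0,0,0,-2.5,-6.5,0,0,0,0,0,-5,-9,0,0,0,0,0,-8,-12.5,0,0,0,0,0,-8,-12.5,0,0,0,0,0]'; python3 st.py 41 side
python3 - <<'E'
from h import *
c=load("side41")["frame"][130:205,215:315,::-1];cv2.imwrite("pics/side41c.png",cv2.resize(c,None,fx=7,fy=7,interpolation=cv2.INTER_CUBIC))
for n in ("side0","side41"):
    d=load(n);f=d["frame"].astype(int);m=((f[...,2]-f[...,1]>8)&(f.min(2)>120)).astype(np.uint8)
    x0,x1,y0,y1=290,345,140,180
    mm=np.zeros_like(m);mm[y0:y1,x0:x1]=m[y0:y1,x0:x1];mm=cv2.morphologyEx(mm,cv2.MORPH_CLOSE,np.ones((3,3)))
    c=max(cv2.findContours(mm,0,1)[0],key=cv2.contourArea)
    w=onz(d,c.reshape(-1,2),.124)[:,:2]*1000;print(n,cv2.fitEllipse(cv2.convexHull(w.astype(np.float32)))[0])
E
```

```text
t: 27.72
tcp_pos: [0.4738, 0.2071, 0.1771]
tool_rot: [0.056, 0.703, -0.559, 0.437]
force: [-0.6, 0.8, -0.3]
finger_gap: -0.003
t 27.72 tcp [0.4738 0.2071 0.1771] yax [ 0.566  0.369 -0.737] zax [ 0.552 -0.834  0.006] F [-0.6  0.8 -0.3] q [-0.02  0.5   2.28  2.17  0.48 -1.14] gap -0.003
 lean 42.51 yaw 33.13 zax el 0.32
side0 (667.347412109375, 242.53004455566406)
side41 (667.7289428710938, 243.05426025390625)
```

View pics/side41c.png

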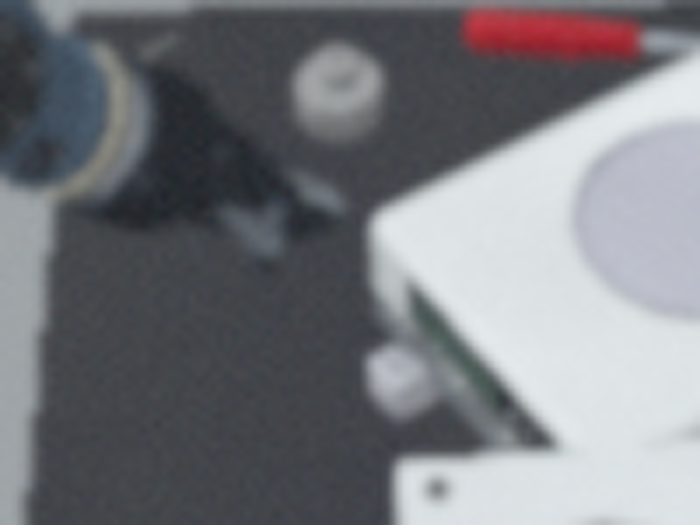

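```bash
python3 go.py .5565 .2666 .22 33.5 5
```

```text
shift cm [-10.31   3.78  -0.37] rotvec [-0.006  0.003 -0.657] deg 37.6 rows>= 5.3
```

```bash
python3 -m handwheel '[-1.7,-1.5,0,0,0,-0.1,0,-3.4,-1,0,0,0,-0.2,0,-5,0.5,0,0,0,-0.3,0,-6.7,1.8,0,0,0,-0.4,0,-8.5,3,-0.3,0,0,-0.5,0,-10.3,3.8,-0.37,0,0,-0.6,0,-10.3,3.8,-0.37,0,0,-0.657,0,-10.3,3.8,-0.37,-0.006,0.003,-0.657,0,-10.3,3.8,-0.37,-0.006,0.003,-0.657,0,-10.3,3.8,-0.37,-0.006,0.003,-0.657,0]'; python3 st.py 42;python3 go.py .5565 .2666 .22 33.5 5
```

```text
t: 28.6
tcp_pos: [0.5422, 0.2697, 0.2076]
tool_rot: [-0.09, 0.739, -0.574, 0.34]
force: [-0.2, -0.0, -0.3]
finger_gap: 0.0
t 28.6 tcp [0.5422 0.2697 0.2076] yax [ 0.257  0.325 -0.91 ] zax [ 0.606 -0.788 -0.11 ] F [-0.2 -0.  -0.3] q [0.14 0.46 1.8  0.51 0.62 0.7 ] gap 0.0
 lean 24.46 yaw 51.62 zax el -6.29
shift cm [-1.41 -0.86  0.98] rotvec [ 0.125  0.042 -0.322] deg 19.9 rows>= 2.8
```

```bash
python3 -m handwheel '[-0.5,-0.4,0.4,0.04,0.014,-0.11,0,-1,-0.7,0.8,0.08,0.03,-0.22,0,-1.41,-0.86,0.98,0.125,0.042,-0.322,0,-1.41,-0.86,0.98,0.125,0.042,-0.322,0,-1.41,-0.86,0.98,0.125,0.042,-0.322,0,-1.41,-0.86,0.98,0.125,0.042,-0.322,0]'; python3 st.py 43;python3 go.py .5565 .2666 .138 33.5 5
```

```text
t: 29.1
tcp_pos: [0.5555, 0.2669, 0.2193]
tool_rot: [-0.174, 0.686, -0.666, 0.235]
force: [-0.7, -0.6, -1.2]
finger_gap: 0.002
t 29.1 tcp [0.5555 0.2669 0.2193] yax [ 0.075  0.052 -0.996] zax [ 0.554 -0.833 -0.002] F [-0.7 -0.6 -1.2] q [0.25 0.52 1.55 0.04 0.99 1.22] gap 0.002
 lean 5.21 yaw 34.89 zax el -0.12
shift cm [0.68 8.11 0.09] rotvec [ 0.002  0.002 -0.004] deg 0.3 rows>= 2.0
```

```bash
python3 -m handwheel '[0.15,2,0,0,0,0,0,0.35,4,0,0,0,0,0,0.5,6,0,0,0,0,0,0.6,7.3,0,0,0,0,0,0.68,8.1,0,0,0,0,0,0.68,8.1,0,0,0,0,0]'; python3 st.py 44; python3 -m handwheel '[0.02,0.2,0,0,0,0,0,0.03,0.4,0,0,0,0,0,0.03,0.4,0,0,0,0,0]'
```

```text
t: 29.6
tcp_pos: [0.5554, 0.2659, 0.1371]
tool_rot: [-0.174, 0.686, -0.667, 0.233]
force: [-0.2, -0.2, 0.1]
finger_gap: -0.0
t 29.6 tcp [0.5554 0.2659 0.1371] yax [ 0.072  0.05  -0.996] zax [ 0.551 -0.834 -0.002] F [-0.2 -0.2  0.1] q [0.25 0.63 1.62 0.04 0.81 1.21] gap -0.0
 lean 5.02 yaw 34.73 zax el -0.11
t: 29.85
tcp_pos: [0.5587, 0.2674, 0.1363]
tool_rot: [-0.171, 0.686, -0.667, 0.236]
force: [-0.1, -0.1, 1.0]
finger_gap: 0.0
```

```bash
python3 -m handwheel '[0.01,0.1,0,0,0,0,0,0.01,0.15,0,0,0,0,0,0.01,0.15,0,0,0,0,0]'; python3 -m handwheel '[0.01,0.1,0,0,0,0,0,0.01,0.15,0,0,0,0,0,0.01,0.15,0,0,0,0,0]'
```

```text
t: 30.1
tcp_pos: [0.5587, 0.2676, 0.1346]
tool_rot: [-0.172, 0.685, -0.667, 0.236]
force: [0.1, 0.3, -0.3]
finger_gap: -0.002
t: 30.35
tcp_pos: [0.5585, 0.2675, 0.1326]
tool_rot: [-0.172, 0.685, -0.667, 0.235]
force: [-0.3, -0.7, 0.1]
finger_gap: -0.001
```

```bash
python3 -m handwheel '[0.01,0.1,0,0,0,0,0,0.01,0.1,0,0,0,0,0]'; python3 -m handwheel '[0,0.05,0,0,0,0,0,0,0.05,0,0,0,0,0]'
```

```text
t: 30.52
tcp_pos: [0.5586, 0.2676, 0.1317]
tool_rot: [-0.172, 0.685, -0.667, 0.236]
force: [0.2, -0.4, 0.6]
finger_gap: 0.001
t: 30.68
tcp_pos: [0.5587, 0.2676, 0.1317]
tool_rot: [-0.172, 0.685, -0.667, 0.236]
force: [-1.2, 0.2, 3.1]
finger_gap: -0.001
```

```bash
python3 -m handwheel '[0,0.07,0,0,0,0,0,0,0.07,0,0,0,0,0]'; python3 -m handwheel '[0,0.03,0,0,0,0,0,0,0.03,0,0,0,0,0]'
```

```text
t: 30.85
tcp_pos: [0.5587, 0.2676, 0.1315]
tool_rot: [-0.172, 0.685, -0.667, 0.236]
force: [-2.5, -0.5, 7.6]
finger_gap: -0.001
t: 31.02
tcp_pos: [0.5587, 0.2676, 0.1315]
tool_rot: [-0.172, 0.685, -0.667, 0.236]
force: [-2.5, -0.8, 8.9]
finger_gap: -0.002
```

Firm, no give. I'll raise it to about 11 N, hold there, and then retreat.

```bash
python3 -m handwheel '[0,0.03,0,0,0,0,0,0,0.03,0,0,0,0,0,0,0.03,0,0,0,0,0,0,0.03,0,0,0,0,0,0,0.03,0,0,0,0,0]'; python3 -m handwheel '[0,-0.1,0,0,0,0,0,0,-0.2,0,0,0,0,0,-0.1,-1,0,0,0,0,0,-0.2,-3,0,0,0,0,0,-0.5,-6,0,0,0,0,0,-0.8,-9,0,0,0,0,0,0,-11,0,0,0,0,0,3,-12,0,0,0,0,0,6,-12,0,0,0,0,0,9,-12,0,0,0,0,0]'; python3 st.py 45 side top
python3 - <<'E'
from h import *
c=load("side45")["frame"][130:205,215:315,::-1];cv2.imwrite("pics/side45c.png",cv2.resize(c,None,fx=7,fy=7,interpolation=cv2.INTER_CUBIC))
for n in ("side0","side41","side45"):
    d=load(n);f=d["frame"].astype(int);m=((f[...,2]-f[...,1]>8)&(f.min(2)>120)).astype(np.uint8)
    x0,x1,y0,y1=290,345,140,180
    mm=np.zeros_like(m);mm[y0:y1,x0:x1]=m[y0:y1,x0:x1];mm=cv2.morphologyEx(mm,cv2.MORPH_CLOSE,np.ones((3,3)))
    c=max(cv2.findContours(mm,0,1)[0],key=cv2.contourArea)
    w=onz(d,c.reshape(-1,2),.124)[:,:2]*1000;print(n,cv2.fitEllipse(cv2.convexHull(w.astype(np.float32)))[0])
E
```

```text
t: 31.43
tcp_pos: [0.5587, 0.2676, 0.1315]
tool_rot: [-0.172, 0.685, -0.667, 0.236]
force: [-3.1, -0.8, 9.9]
finger_gap: 0.003
t: 32.27
tcp_pos: [0.4742, 0.2117, 0.2421]
tool_rot: [-0.171, 0.685, -0.667, 0.237]
force: [-1.2, 0.5, 0.0]
finger_gap: -0.003
t 32.27 tcp [0.4742 0.2117 0.2421] yax [ 0.081  0.051 -0.995] zax [ 0.553 -0.833  0.002] F [-1.2  0.5  0. ] q [0.18 0.36 1.77 0.04 0.93 1.15] gap -0.003
 lean 5.51 yaw 32.17 zax el 0.13
side0 (667.347412109375, 242.53004455566406)
side41 (667.7289428710938, 243.05426025390625)
side45 (667.5706787109375, 243.0190887451172)
```

View pics/side45c.png

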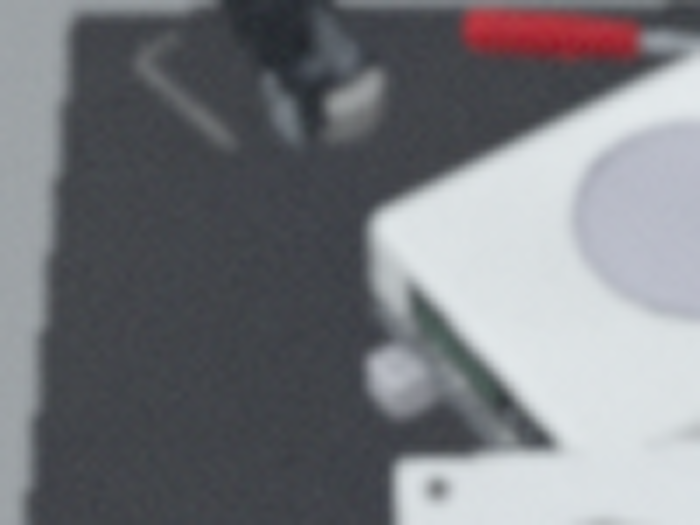

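View pics/top45.png

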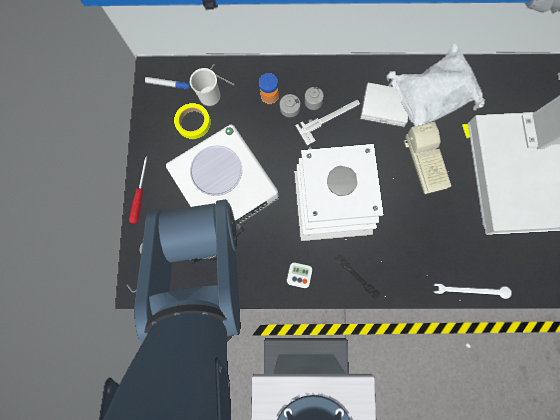

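```bash
python3 -m handwheel '[0,0,0,0,0,0,0,0,0,0,0,0,0,0,0,0,0,0,0,0,0]'; python3 -c "
from station import manip
print(manip.sign_off())"
```

```text
t: 32.62
tcp_pos: [0.4762, 0.2125, 0.2414]
tool_rot: [-0.171, 0.685, -0.667, 0.236]
force: [0.3, 0.2, -0.6]
finger_gap: 0.001
the job is handed in; nothing more can be done
None
```

The shim is in place under the front left foot, bearing and let go, and I handed the job in at about 32.6 s. No verdict is given, and the shim-to-foot force and the tilt of the balance can't be read directly.

**What went wrong on the way:** at the first lowering the arm hit its elbow limit. The shim's tip dragged on the front face of the balance, with about 5 N at the wrist, and the shim tilted about 39 degrees in the grip. The pictures showed no movement of the balance. I set the shim down flat in front of the balance, slid it part way in with the gripper upright, then regripped it leaning back 42 degrees.

**Insertion:** I slid the shim in until the push force rose to about 9 N, then released it.

**Last checks:**
- **Bearing:** after release I pushed on the shim's rear with closed fingers, up to about 11 N. It did not move, though this is slightly over the 5 to 10 N you gave (and under the 20 N at which the balance shifts).
- **Shim position:** the thin end is about 36 mm past the foot's axis, within a few millimetres sideways. This comes from where the rear end shows in the side picture.
- **Rocking:** I pressed the top above the foot with about 10 N for about 0.4 s, and it did not give.
- **Balance position:** the pan centre is within about 0.6 mm of where it started, in the side camera.
- **Bystanders:** the timer and tensile bar show no movement in the last top picture. The weight was partly hidden by the gripper in the last pictures; it was unmoved in the one before the press.

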